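# Clamp a board in the bench hold-down

## Task

Slide the plywood board along the bench, without lifting it, into the corner of the hold-down clamp, flush and square against both the long rail and the end stop under the screw. Then turn the T-handle clockwise until the resistance rises and the sprung foot grips the board firmly, squeezed by about 5 mm (not less than 3, and never beyond 8, which would bruise the wood), and let go. Leave the spray can, the glue bottle and the small carton standing where they are.

Things in the scene. Friction and masses are not known exactly. Their poses are not given: they have to be found in the camera images.
- clamp: Grey hold-down clamp, fixed. Origin on the bench (z = 0) straight under the vertical screw axis; +y points along the long rail to the end stop, +x across to the rail. A board seated in the corner has its centre at x = 0, y = -30 mm here, long side along y. Corner is open from -y and -x. Behind the stop a column (y 70 to 116 mm) carries a 30 mm wide arm over to the axis, z 105 to 137 mm.
- rail_face (a point): Point on the bench on the inner face of the aluminium long rail, level with the screw axis (clamp x = +50 mm, y = 0). The rail is 16 mm high, 15 mm thick and runs from y = -220 to +60 mm of the clamp.
- stop_face (a point): Point on the bench at the middle of the inner face of the aluminium end stop (clamp x = 0, y = +45 mm), 16 mm high, 15 mm thick, from x = -50 to +50 mm of the clamp.
- board_center (a point): Centre of the loose plywood board, 100 mm (its x) by 150 mm (its y, long side) by 18 mm thick, 0.35 kg, lying flat on the bench; too wide to grasp, so it is pushed at its edges. Either end may face the end stop. Keep clear of the mitre saw beyond the rail: it fills x over 0.67 m from y = 0.03 to -0.43, and its front knob (z 35 to 80 mm) reaches to about x = 0.60, y = -0.32.
- handle_hub (a point): Centre of the T-handle's hub (25 mm wide, 24 mm high) on the screw axis, 196 mm over the bench at screw = 0, sinking with it. The bar, 10 mm thick, lies along this point's x axis, 58 mm to either side, with 15 mm ball ends. Pinch it from above or push it round near an end (at 40 mm: about 4 N free, 6 N with the foot squeezed 5 mm). It stays where left.
- screw (a joint): Angle of the T-handle in rad, growing clockwise seen from above; 0 to 17 rad. Each radian lowers the spindle and its foot by 1.59 mm (10 mm a turn). At 0 the foot's underside is 36 mm above the bench, 18 mm over an 18 mm board; at the start it is between 5 and 18 mm over it.
- press_foot (a joint): Squeeze of the sprung rubber foot under the screw (32 mm diameter) in m: 0 when it hangs free, growing as it is pressed onto the board at 10 N per mm. Firmly clamped means 0.003 to 0.008; aim at 0.005.
- spray_can_center (a point): Centre of a loose upright white spray can with a blue cap, 65 mm in diameter, 197 mm high; leave it standing. It, the bottle and the carton swap places: robot's side of the clamp, beyond the rail, behind the board.
- glue_bottle_center (a point): Half-way up a loose upright white glue bottle with a red nozzle, 47 by 64 mm, 179 mm high; leave it standing.
- screw_box_center (a point): Centre of a small loose brown carton, 60 by 90 by 46 mm; leave it where it is.

How it is judged:
By the outcome, as a careful person would: the job done as asked, in the order asked, and still so for the second after the job is handed in, with the robot touching nothing.
It also fails if it takes over 72 s, if anything falls off the work surface, if the arm or the gripper's body presses on something with over 40 N, if the wrist force passes 120 N, or if a joint passes its speed limit or range.

## Robot

A 6-joint arm with a two-finger parallel gripper is mounted at the origin on a cart in front of the work surface, level with it; the furniture and walls round the work are solid. World frame = base frame: x ahead of the robot, y to its left, z up, the work surface at z = 0. Lengths are in mm, angles in rad, forces in N, time in s.
With the tool pointing down it reaches from about 350 to 975 mm from the base axis. Payload 17.4 kg.
Tool frame: the origin (TCP) lies midway between the tips of the shut fingers; the grasp point (between the pads) lies 19 mm behind it (grasp_offset is the distance from the TCP to the grasp point, in mm); z points along the fingers, y is the line along which they close (so a half turn about z gives the same grasp; the last joint's range is limited). The gripper opens to 85 mm and grips with 20 to 120 N. Pads are 22 mm wide; open, the fingers measure 114 mm over their backs; the gripper's body (76 mm by 85 mm) begins 54 mm behind the grasp point. The pads swing forward as they close: fully open they stand 13 mm farther back than shut.
Start: joints at [1.114, 0.116, 1.442, -0, 1.584, -0.038], TCP at [274.507, 616.667, 231.303] pointing down, gripper open.
Joint ranges: [-2.83, 2.83], [-0.83, 2.19], [0.07, 2.5], [-1.14, 4.28], [0.01, 3], [-2.97, 2.97]. Speed limits (rad/s): [1.89, 1.89, 2.22, 3.14, 3.14, 3.14].

## Interface

Orientations are given as a rotation vector (axis times angle).
In Python, from workcell import * gives the robot as it stands.
- The arm moves only by the tool move_arm, never from a script. Its argument "steps" is a list of rows, each an object with "travel": the shift along the tool's x, y, z in m, a list of three; "rot": the turn, a rotation vector about the tool's x, y, z in rad, a list of three; "grip": the closure, from -1 (fully open) to 1 (shut). A call has 1 to 20 rows; each row is the pose to reach, as a shift and turn from the pose commanded when the call began, along the tool's axes at that moment; what a row does not reach only later rows make up. A row lasts 1/10 s, in which the tool goes at most 50 mm and 8.59 degrees, less where a joint would pass 70% of its speed; a pose out of reach is approached as far as the arm can. A call with a gripper value outside its range is refused whole. The fingers move at their own pace and stop on an object; "newtons" is the grip in N (left out, the last holds). Time passes only in rows, so rows that repeat a pose let the fingers close. It gives the time, the measured TCP pose, the force, the opening and the grip force at its end, in the units of the state.
- read_state(): the state, without advancing time (a new reading comes with each control period).
- read_camera(name): name is "side" or "top" or "wrist"; returns the picture (420x560x3 uint8, red, green, blue); there is no depth.
- calibration(name): a dict with "intrinsics" (3x3 intrinsics, pixels), "D" ([k1, k2, p1, p2, k3] as OpenCV has them; the pictures are not rectified), "R" (3x3) and "t" (3): a world point X has camera coordinates R X + t. Camera axes: x right, y down, z forward; pixel columns grow to the right and rows downward; lengths in mm; the calibration is good to about 2 mm. A picture is of the moment at which its call begins: read the wrist's pose just before it. calibration takes no time and is no camera call; for the wrist camera it gives the pose at the moment of the call.
- hand_in(): hands the job in; it is judged then, once.
The state is a dict: "t": time; "joints": joint angles; "joint_velocities": joint speeds; "joint_torque": joint torques, N m; "tool_pos": TCP position; "eef_rot": TCP orientation; "wrist_force": force on the tool from outside, world axes, zero at the start; "ft_torque": the same for the moment, N m; "width": finger opening in mm; "gripper_force": force on a finger pad.
Only numpy, scipy, OpenCV 4.12 (cv2) and the standard library are available. Lean on these libraries where they do the work, as an engineer would, in place of code of your own. Each camera call takes 0.05 s, during which the arm holds its last target. There are 200 camera calls.

## Working session

There is one attempt and no reset: what is moved stays moved. The work goes in short steps, Python scripts to look and compute and a tool call to move; the robot and the scene stay as the last step left them, time stands still between calls to the robot, and variables do not carry over. Pictures are saved under pics/ and viewed, at most 10 in all, crops included, and the job is handed in when it is done.

Besides the shell and the picture viewer there is one more tool, called as name(argument=value, ...) on one line, values as JSON. move_arm: Moves the arm, as the interface text tells. Its arguments: {"type":"object","properties":{"steps":{"type":"array"},"newtons":{"type":"number"}},"required":["steps"]}

```bash
mkdir -p pics; ls; python3 - <<'E'
from workcell import *
import cv2
s=read_state();print(s)
for n in("side","top"):
    c=calibration(n);print(n,c)
    cv2.imwrite(f"pics/{n}0.png",read_camera(n)[:,:,::-1])
E
```

```text
pics
{'t': 0.0, 'joints': array([ 1.11419739e+00,  1.16491062e-01,  1.44228685e+00, -1.41780024e-05,
        1.58398420e+00, -3.77974263e-02]), 'joint_velocities': array([ 1.35243299e-03, -1.20566245e-03, -5.51009026e-04,  3.42134475e-05,
       -1.09465116e-03,  1.54476192e-03]), 'joint_torque': array([ 3.13375436e-03, -7.31930351e+01, -6.32523179e+01,  1.86726784e-04,
        5.75952174e-03,  1.18312306e-05]), 'tool_pos': array([274.4243512 , 616.48598468, 230.54534066]), 'eef_rot': array([-6.52998293e-01, -3.07269961e+00,  1.78644420e-03]), 'wrist_force': array([-0.28534225, -0.3725654 ,  0.60256542]), 'ft_torque': array([0.00056872, 0.03963867, 0.02655291]), 'gripper_force': 0.0, 'width': 85.42109150262922}
side {'intrinsics': array([[415.90864465,   0.        , 279.30172849],
       [  0.        , 415.90864465, 214.84880214],
       [  0.        ,   0.        ,   1.        ]]), 'D': array([0.02098829, 0.        , 0.        , 0.        , 0.        ]), 'R': array([[ 0.99164165, -0.12798481, -0.01633154],
       [-0.07740491, -0.48886377, -0.86891927],
       [ 0.10322457,  0.86292068, -0.49468433]]), 't': array([-632.67039733,  126.97280265, 1143.61159465])}
top {'intrinsics': array([[403.91358013,   0.        , 274.14592065],
       [  0.        , 403.91358013, 208.54520222],
       [  0.        ,   0.        ,   1.        ]]), 'D': array([-0.09268156,  0.        ,  0.        ,  0.        ,  0.        ]), 'R': array([[-0.00940543, -0.99991532, -0.00899421],
       [-0.99057047,  0.01054622, -0.13659763],
       [ 0.13668091,  0.00762464, -0.99058578]]), 't': array([-126.78962204,  620.90850866,  914.91011649])}
```

View pics/side0.png

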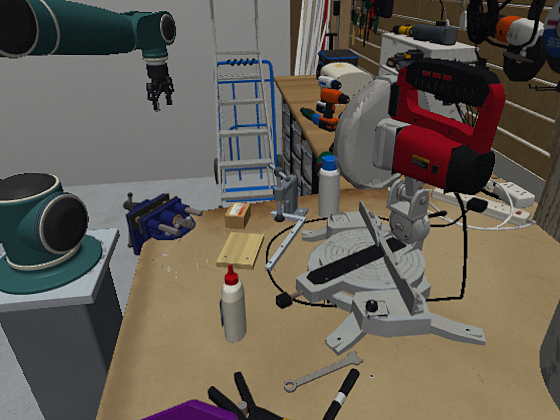

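View pics/top0.png

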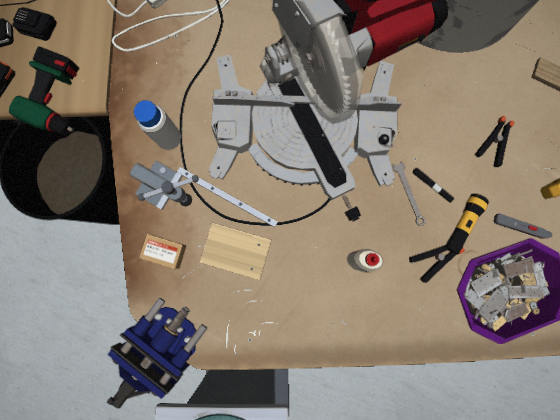

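The side view shows the board at (240,250), the clamp at (290,200), the carton at (238,215), the spray can at (328,185) and the glue bottle at (233,305). In the top view the board is at (235,250), the clamp column at (150,185), the rail runs from (183,172) to (277,222), the carton is at (162,251), the can at (157,125) and the bottle at (368,260).

```bash
cat > h.py <<'E'
import numpy as np, cv2
from workcell import *
def ray(n,px,c=None):
    c=c or calibration(n)
    u=cv2.undistortPoints(np.array(px,float).reshape(-1,1,2),c["intrinsics"],c["D"]).reshape(-1,2)
    d=np.c_[u,np.ones(len(u))]@c["R"]; return -c["R"].T@c["t"],d
def onz(n,px,z,c=None):
    o,d=ray(n,px,c); return o+d*((z-o[2])/d[:,2])[:,None]
def proj(n,X,c=None):
    c=c or calibration(n)
    return cv2.projectPoints(np.array(X,float).reshape(-1,1,3),cv2.Rodrigues(c["R"])[0],c["t"],c["intrinsics"],c["D"])[0].reshape(-1,2)
E
python3 - <<'E'
from h import *
t=cv2.imread("pics/top0.png");s=cv2.imread("pics/side0.png")
a=cv2.resize(t[140:290,115:305],None,fx=4,fy=4,interpolation=cv2.INTER_CUBIC)
cv2.imwrite("pics/topc.png",a)
cv2.imwrite("pics/sidec.png",cv2.resize(s[145:285,205:355],None,fx=4,fy=4,interpolation=cv2.INTER_CUBIC))
hsv=cv2.cvtColor(t,cv2.COLOR_BGR2HSV)
print(hsv[250,225],hsv[262,250],hsv[290,235],hsv[225,235])
E
```

```text
[ 19  81 194] [ 19  81 196] [ 17  73 168] [ 17  72 167]
```

View pics/topc.png

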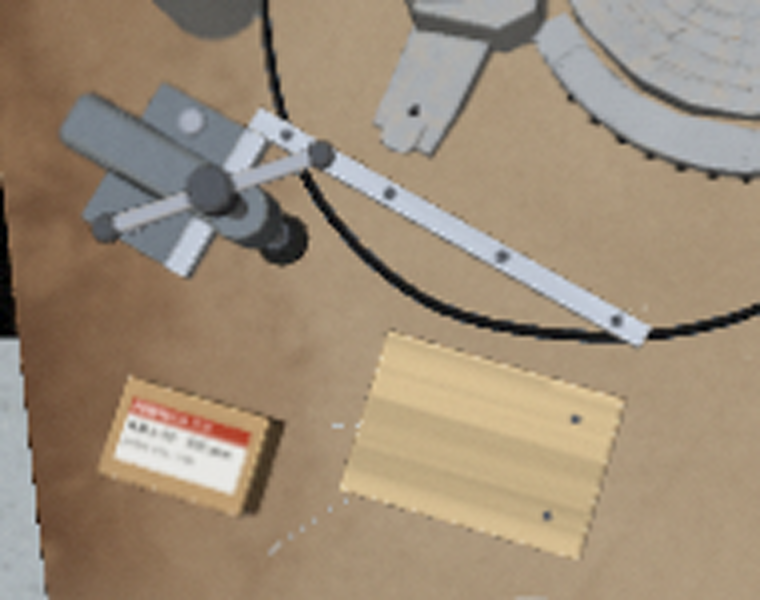

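View pics/sidec.png

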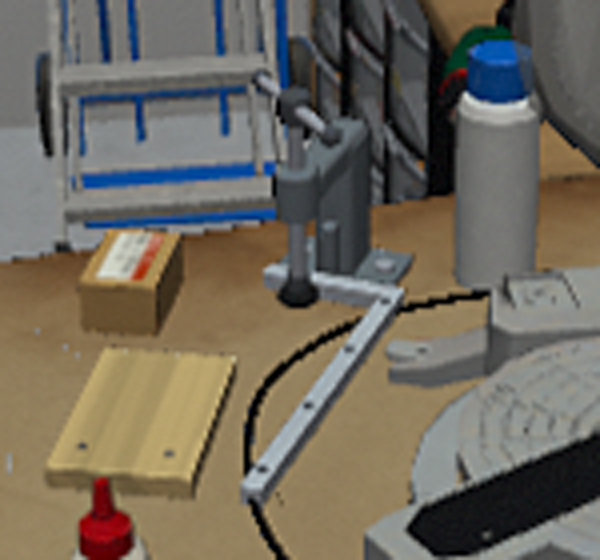

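Top crop: the rail's inner edge runs from (250,126) to (636,346), the stop from (250,150) to (185,275), and the hub is at (210,188) with bar ends at (321,153) and (106,228). The board corners are (390,332), (625,400), (580,558) and (342,488). The carton top is near (130,377)–(240,515). In the side crop the hub is at (293,100) and the foot at (297,292).

```bash
python3 - <<'E'
from h import *
np.set_printoptions(precision=1,suppress=True)
T=lambda L:(np.array(L,float)+.5)/4-.5+[115,140]
S=lambda L:(np.array(L,float)+.5)/4-.5+[205,145]
R=onz("top",T([(250,126),(636,346),(262,108),(648,328)]),16)
print("rail",R,np.linalg.norm(R[0]-R[1]),np.linalg.norm(R[0]-R[2]))
B=onz("top",T([(390,332),(625,400),(580,558),(342,488)]),18)
print("board",B,B.mean(0),[np.linalg.norm(B[i]-B[i-1]) for i in range(4)])
t=cv2.imread("pics/top0.png");hsv=cv2.cvtColor(t,cv2.COLOR_BGR2HSV)
m=cv2.inRange(hsv,(16,70,178),(26,255,255));m[:215]=0;m[285:]=0;m[:,:196]=0;m[:,280:]=0
c=max(cv2.findContours(m,0,2)[0],key=cv2.contourArea);r=cv2.minAreaRect(c);b=cv2.boxPoints(r)
b3=onz("top",b,18);print("board mask",b3,b3.mean(0),cv2.contourArea(c),[np.linalg.norm(b3[i]-b3[i-1]) for i in range(4)])
def tri(a,b):
    o1,d1=ray("top",T([a]));o2,d2=ray("side",S([b]));d1/=np.linalg.norm(d1);d2/=np.linalg.norm(d2)
    k=np.linalg.lstsq(np.c_[d1[0],-d2[0]],o2-o1,rcond=None)[0]
    p,q=o1+k[0]*d1[0],o2+k[1]*d2[0];return (p+q)/2,np.linalg.norm(p-q)
print("hub top",tri((210,186),(293,98)));print("ball far",tri((321,153),(332,132)));print("ball near",tri((106,228),(262,80)))
u=R[0]-R[1];u/=np.linalg.norm(u);n=np.array([u[1],-u[0],0]); print("yaxis",u,"xaxis",n)
mid=(R[0]+R[1])/2; 
O=mid-n*50+u*80; O[2]=0; print("clamp origin from rail",O, "yaw of y",np.arctan2(u[1],u[0]))
print("stop inner corners",onz("top",T([(262,138+2),(185,275),(165,262)]),16))
C=onz("top",T([(130,377),(272,417),(240,515),(99,472)]),46);print("carton",C,C.mean(0))
print("can",onz("top",[(148,110)],197),"bottle",onz("top",[(372,260)],179))
for nm,P in(("B",B),("C",C)):
    print(nm,np.c_[(P-O)@n,(P-O)@u])
E
```

```text
rail [[ 719.7  107.6   16. ]
 [ 580.3 -131.1   16. ]
 [ 731.1  100.3   16. ]
 [ 591.1 -138.5   16. ]] 276.4703712300928 13.479034278274812
board [[ 590.    18.    18. ]
 [ 547.5 -124.2   18. ]
 [ 453.7  -96.7   18. ]
 [ 496.2   46.1   18. ]] [521.9 -39.2  18. ] [np.float64(97.99818240963147), np.float64(148.45389601580305), np.float64(97.7701239971902), np.float64(148.9595089650822)]
board mask [[ 494.8   48.    18. ]
 [ 592.    20.2   18. ]
 [ 548.1 -124.4   18. ]
 [ 452.2  -95.3   18. ]] [521.8 -37.9  18. ] 2468.0 [np.float64(149.49681403548635), np.float64(101.13304960496075), np.float64(151.1405976539067), np.float64(100.20979678439728)]
hub top (array([647.4,  82.5, 192.1]), np.float64(0.582133706256617))
ball far (array([665.9,  26.6, 189. ]), np.float64(3.5172651002986273))
ball near (array([629.5, 138.6, 183.6]), np.float64(3.719254023454122))
yaxis [0.5 0.9 0. ] xaxis [ 0.9 -0.5  0. ]
clamp origin from rail [647.2  82.5   0. ] yaw of y 1.042159294639505
stop inner corners [[710.7  99.8  16. ]
 [626.6 145.7  16. ]
 [634.8 158.5  16. ]]
carton [[561.7 168.4  46. ]
 [537.6  82.7  46. ]
 [480.5 100.7  46. ]
 [505.8 185.5  46. ]] [521.4 134.3  46. ]
can [[808.9 127.4 197. ]] bottle [[ 494.7 -328.9  179. ]]
B [[ -16.8  -84.5]
 [  18.3 -228.8]
 [ -76.6 -252.3]
 [-112.  -107.6]]
C [[-117.1   31. ]
 [ -94.7  -55.1]
 [-153.   -68.4]
 [-174.    17.6]]
```

```bash
cat >> h.py <<'E'
from scipy.spatial.transform import Rotation as Rn
np.set_printoptions(precision=4,suppress=True)
O=np.array([647.2,82.5,0]);YAW=1.042
U=np.array([np.cos(YAW),np.sin(YAW),0]);N=np.array([U[1],-U[0],0])
def cl(x,y,z): return O+x*N+y*U+[0,0,z]      # clamp -> world
def tocl(p): p=np.array(p)-O; return np.array([p@N,p@U,p[2]])
def pose(yaw):                                # tool down, tool y along yaw
    y=np.array([np.cos(yaw),np.sin(yaw),0]);z=np.array([0,0,-1.]);return Rn.from_matrix(np.c_[np.cross(y,z),y,z])
def plan(p,yaw,p0=None,R0=None):
    s=read_state();p0=s["tool_pos"] if p0 is None else p0;R0=Rn.from_rotvec(s["eef_rot"]) if R0 is None else R0
    print("travel",R0.inv().apply(np.array(p)-p0)/1000,"rot",(R0.inv()*pose(yaw)).as_rotvec())
def st():
    s=read_state();R=Rn.from_rotvec(s["eef_rot"]).as_matrix()
    print("t",s["t"],"tcp",s["tool_pos"],"cl",tocl(s["tool_pos"]),"yaw",np.arctan2(R[1,1],R[0,1]),"tilt",R[:,2],"F",s["wrist_force"],"w",s["width"],"j",s["joints"])
E
python3 - <<'E'
from h import *
plan([436,-13,150],1.281);plan([436,-13,-6],1.281)
E
```

```text
travel [-0.4036 -0.5093  0.0812] rot [-0.0011 -0.0001 -0.129 ]
travel [-0.4036 -0.5091  0.2372] rot [-0.0011 -0.0001 -0.129 ]
```

move_arm(steps=[{"travel": [-0.404,-0.509,0],"rot": [0,0,-0.129],"grip": -1},{"travel": [-0.404,-0.509,0],"rot": [0,0,-0.129],"grip": -1},{"travel": [-0.404,-0.509,0],"rot": [0,0,-0.129],"grip": -1},{"travel": [-0.404,-0.509,0],"rot": [0,0,-0.129],"grip": -1},{"travel": [-0.404,-0.509,0],"rot": [0,0,-0.129],"grip": -1},{"travel": [-0.404,-0.509,0],"rot": [0,0,-0.129],"grip": -1},{"travel": [-0.404,-0.509,0],"rot": [0,0,-0.129],"grip": -1},{"travel": [-0.404,-0.509,0],"rot": [0,0,-0.129],"grip": -1},{"travel": [-0.404,-0.509,0],"rot": [0,0,-0.129],"grip": -1},{"travel": [-0.404,-0.509,0],"rot": [0,0,-0.129],"grip": -1},{"travel": [-0.404,-0.509,0],"rot": [0,0,-0.129],"grip": -1},{"travel": [-0.404,-0.509,0],"rot": [0,0,-0.129],"grip": -1},{"travel": [-0.404,-0.509,0],"rot": [0,0,-0.129],"grip": -1},{"travel": [-0.404,-0.509,0.05],"rot": [0,0,-0.129],"grip": -1},{"travel": [-0.404,-0.509,0.1],"rot": [0,0,-0.129],"grip": -1},{"travel": [-0.404,-0.509,0.14],"rot": [0,0,-0.129],"grip": -1},{"travel": [-0.404,-0.509,0.14],"rot": [0,0,-0.129],"grip": -1}])

```text
t: 1.8
tool_pos: [433.9, -12.6, 86.3]
eef_rot: [-0.453, -3.101, 0.001]
wrist_force: [-0.6, 0.3, 0.8]
width: 85.5
gripper_force: 0.0
```

```bash
python3 - <<'E'
from h import *
st();plan([436,-13,-6],1.281)
cv2.imwrite("pics/wrist1.png",read_camera("wrist")[:,:,::-1])
E
```

```text
t 1.8 tcp [433.8737 -12.5751  86.2923] cl [-136.2242 -189.7112   86.2923] yaw 1.2805339306147399 tilt [-0.008   0.0007 -1.    ] F [-0.5638  0.2782  0.7889] w 85.49899940366195 j [-0.0878 -0.3545  2.108   0.      1.3961 -1.3683]
travel [-0.0029  0.0003  0.0923] rot [-0.0016 -0.0079 -0.0005]
```

View pics/wrist1.png

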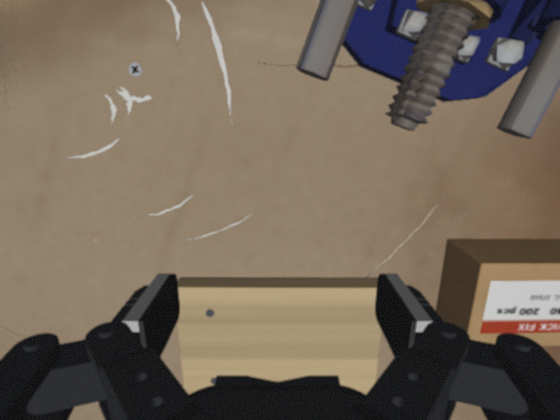

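The wrist view shows the board's near edge at row ~283 (columns 178–378), the fingers at (150,310) and (405,310), and the carton on the right at (500,300).

```bash
python3 - <<'E'
from h import *
c=calibration("wrist")
print(proj("wrist",[[453,-96,18],[495.5,47,18],[436,-13,18]],c)); print(-c["R"].T@c["t"])
E
```

```text
[[170.0488 282.092 ]
 [380.3417 281.8685]
 [275.1475 228.7095]]
[366.1792   9.2669 232.9721]
```

```bash
python3 - <<'E'
from h import *
plan(cl(-112,-184,-5),1.281);plan(cl(-67,-167,-5),1.042)
E
```

```text
travel [-0.0238 -0.0006  0.0949] rot [-0.0008 -0.004  -0.0001]
travel [-0.0715  0.0053  0.0947] rot [-0.0013 -0.0039  0.2389]
```

move_arm(steps=[{"travel": [0,0,0.045],"rot": [0,0,0],"grip": -1},{"travel": [0,0,0.08],"rot": [0,0,0],"grip": -1},{"travel": [0,0,0.096],"rot": [0,0,0],"grip": -1},{"travel": [-0.012,0,0.096],"rot": [0,0,0],"grip": -1},{"travel": [-0.024,0,0.096],"rot": [0,0,0],"grip": -1},{"travel": [-0.028,0,0.096],"rot": [0,0,0.02],"grip": -1},{"travel": [-0.032,0,0.096],"rot": [0,0,0.04],"grip": -1},{"travel": [-0.036,0.001,0.096],"rot": [0,0,0.06],"grip": -1},{"travel": [-0.04,0.001,0.096],"rot": [0,0,0.08],"grip": -1},{"travel": [-0.044,0.002,0.096],"rot": [0,0,0.1],"grip": -1},{"travel": [-0.048,0.002,0.096],"rot": [0,0,0.12],"grip": -1},{"travel": [-0.052,0.003,0.096],"rot": [0,0,0.14],"grip": -1},{"travel": [-0.056,0.003,0.096],"rot": [0,0,0.16],"grip": -1},{"travel": [-0.06,0.004,0.096],"rot": [0,0,0.18],"grip": -1},{"travel": [-0.064,0.005,0.096],"rot": [0,0,0.2],"grip": -1},{"travel": [-0.068,0.005,0.096],"rot": [0,0,0.22],"grip": -1},{"travel": [-0.0715,0.005,0.096],"rot": [0,0,0.239],"grip": -1},{"travel": [-0.0715,0.005,0.096],"rot": [0,0,0.239],"grip": -1}])

```text
t: 3.65
tool_pos: [507.0, -28.5, -4.8]
eef_rot: [0.823, 3.032, -0.0]
wrist_force: [-0.4, -0.1, -0.9]
width: 85.4
gripper_force: 0.0
```

```bash
cat >> h.py <<'E'
def board(name):
    t=read_camera("top")[:,:,::-1].copy();cv2.imwrite(f"pics/{name}.png",t)
    cv2.imwrite(f"pics/{name}c.png",cv2.resize(t[140:290,115:305],None,fx=4,fy=4,interpolation=cv2.INTER_CUBIC))
E
python3 - <<'E'
from h import *
st();board("top1")
E
```

```text
t 3.65 tcp [507.0283 -28.4742  -4.7573] cl [ -65.0405 -166.5327   -4.7573] yaw 1.040893306587344 tilt [ 0.0004 -0.0002 -1.    ] F [-0.3994 -0.0988 -0.88  ] w 85.4167501629203 j [-0.1062 -0.0779  2.0384 -0.0002  1.1807 -1.1471]
```

View pics/top1c.png

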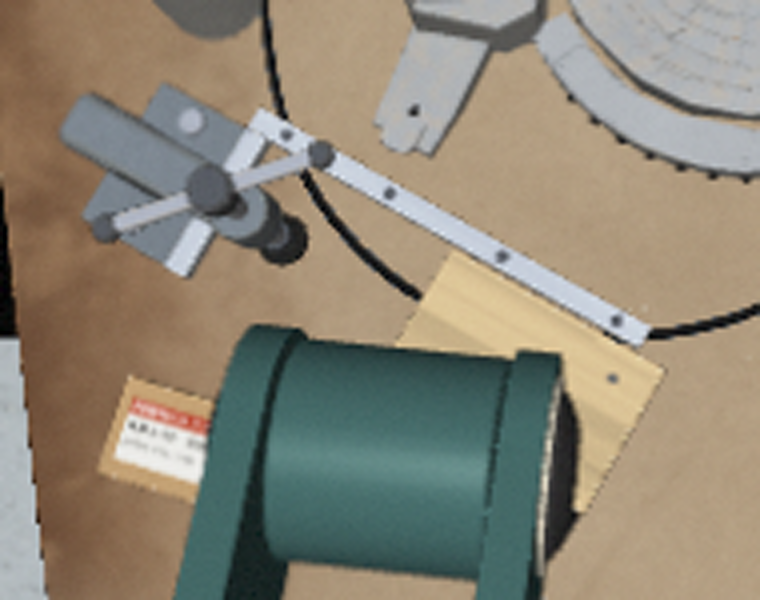

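```bash
python3 - <<'E'
from h import *
T=lambda L:(np.array(L,float)+.5)/4-.5+[115,140]
B=onz("top",T([(450,252),(664,372),(582,514)]),18);print([tocl(b) for b in B])
plan(cl(-90,-167,-5),YAW);plan(cl(-90,-200,60),YAW);plan(cl(0,-275,50),YAW);plan(cl(0,-275,8),YAW);plan(cl(0,-200,8),YAW)
E
```

```text
[array([ 43.5027, -91.2516,  18.    ]), array([  44.5463, -240.8011,   18.    ]), array([ -53.5133, -240.3334,   18.    ])]
travel [ 0.0248 -0.0004  0.0002] rot [-0.0001  0.0004 -0.0002]
travel [ 0.0247 -0.0334 -0.0648] rot [-0.0001  0.0004 -0.0002]
travel [-0.0653 -0.1084 -0.0548] rot [-0.0001  0.0004 -0.0002]
travel [-0.0653 -0.1084 -0.0128] rot [-0.0001  0.0004 -0.0002]
travel [-0.0652 -0.0334 -0.0128] rot [-0.0001  0.0004 -0.0002]
```

move_arm(steps=[{"travel": [0.025,0,0],"rot": [0,0,0],"grip": -1},{"travel": [0.025,0,-0.04],"rot": [0,0,0],"grip": 0},{"travel": [0.025,-0.035,-0.065],"rot": [0,0,0],"grip": 1},{"travel": [-0.01,-0.07,-0.065],"rot": [0,0,0],"grip": 1},{"travel": [-0.04,-0.1,-0.065],"rot": [0,0,0],"grip": 1},{"travel": [-0.065,-0.108,-0.055],"rot": [0,0,0],"grip": 1},{"travel": [-0.065,-0.108,-0.055],"rot": [0,0,0],"grip": 1},{"travel": [-0.065,-0.108,-0.03],"rot": [0,0,0],"grip": 1},{"travel": [-0.065,-0.108,-0.013],"rot": [0,0,0],"grip": 1},{"travel": [-0.065,-0.1,-0.013],"rot": [0,0,0],"grip": 1},{"travel": [-0.065,-0.092,-0.013],"rot": [0,0,0],"grip": 1},{"travel": [-0.065,-0.084,-0.013],"rot": [0,0,0],"grip": 1},{"travel": [-0.065,-0.076,-0.013],"rot": [0,0,0],"grip": 1},{"travel": [-0.065,-0.068,-0.013],"rot": [0,0,0],"grip": 1},{"travel": [-0.065,-0.06,-0.013],"rot": [0,0,0],"grip": 1},{"travel": [-0.065,-0.052,-0.013],"rot": [0,0,0],"grip": 1},{"travel": [-0.065,-0.044,-0.013],"rot": [0,0,0],"grip": 1},{"travel": [-0.065,-0.036,-0.013],"rot": [0,0,0],"grip": 1}])

```text
t: 5.5
tool_pos: [545.3, -92.0, 9.3]
eef_rot: [0.82, 3.031, -0.001]
wrist_force: [-2.5, -5.7, 6.5]
width: 0.1
gripper_force: 4.2
```

```bash
python3 - <<'E'
from h import *
st();board("top2")
E
```

```text
t 5.5 tcp [545.2626 -91.9671   9.2832] cl [   0.0034 -202.0644    9.2832] yaw 1.0421330446065626 tilt [ 0.0011 -0.0011 -1.    ] F [-2.5349 -5.7133  6.519 ] w 0.11048826920380804 j [-0.2128  0.0046  1.9328 -0.0009  1.203  -1.2546]
```

View pics/top2c.png

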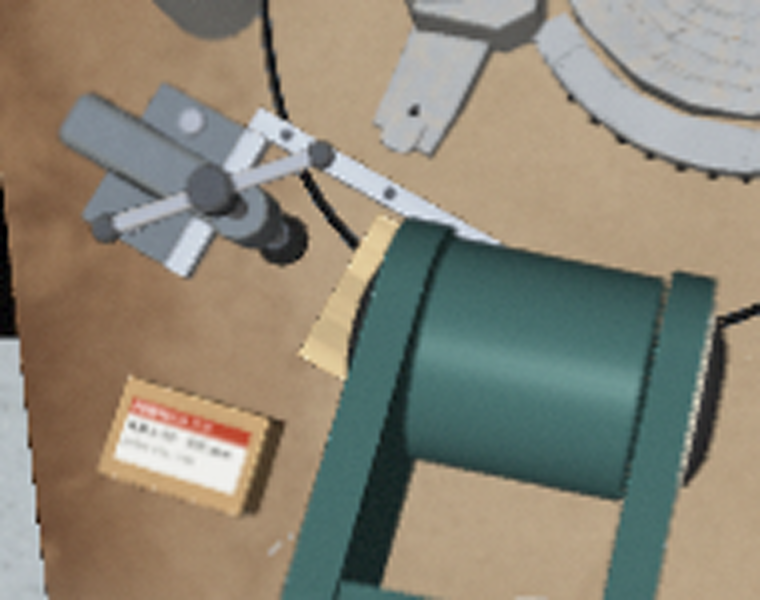

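move_arm(steps=[{"travel": [0,0.008,0],"rot": [0,0,0],"grip": 1},{"travel": [0,0.016,0],"rot": [0,0,0],"grip": 1},{"travel": [0,0.024,0],"rot": [0,0,0],"grip": 1},{"travel": [0,0.032,0],"rot": [0,0,0],"grip": 1},{"travel": [0,0.04,0],"rot": [0,0,0],"grip": 1},{"travel": [0,0.048,0],"rot": [0,0,0],"grip": 1},{"travel": [0,0.056,0],"rot": [0,0,0],"grip": 1},{"travel": [0,0.062,0],"rot": [0,0,0],"grip": 1},{"travel": [0,0.066,0],"rot": [0,0,0],"grip": 1},{"travel": [0,0.068,0],"rot": [0,0,0],"grip": 1},{"travel": [0,0.068,0],"rot": [0,0,0],"grip": 1}])

```text
t: 6.65
tool_pos: [579.5, -33.1, 9.2]
eef_rot: [0.82, 3.031, -0.0]
wrist_force: [-1.0, -4.3, 5.3]
width: 0.3
gripper_force: 2.8
```

```bash
python3 - <<'E'
from h import *
st();board("top3")
T=lambda L:(np.array(L,float)+.5)/4-.5+[115,140]
print([tocl(b) for b in onz("top",T([(388,215),(302,352)]),18)])
E
```

```text
t 6.65 tcp [579.4881 -33.0907   9.1993] cl [  -0.1486 -133.963     9.1993] yaw 1.0423607016382734 tilt [ 0.0011 -0.0006 -1.    ] F [-1.0316 -4.3151  5.2674] w 0.298727454054404 j [-0.1007  0.0635  1.8723 -0.0005  1.2046 -1.1429]
[array([ 44.3499, -46.3885,  18.    ]), array([-53.9916, -44.1167,  18.    ])]
```

View pics/top3c.png

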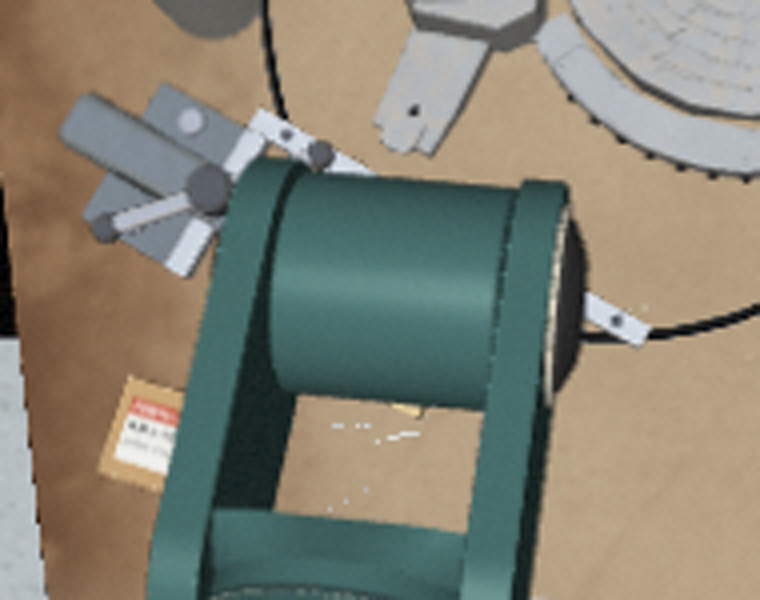

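move_arm(steps=[{"travel": [0,0,0],"rot": [-0.1,0,0],"grip": 1},{"travel": [0,0,0],"rot": [-0.2,0,0],"grip": 1},{"travel": [0,0.005,0],"rot": [-0.2,0,0],"grip": 1},{"travel": [0,0.01,0],"rot": [-0.2,0,0],"grip": 1},{"travel": [0,0.014,0],"rot": [-0.2,0,0],"grip": 1},{"travel": [0,0.017,0],"rot": [-0.2,0,0],"grip": 1},{"travel": [0,0.019,0],"rot": [-0.2,0,0],"grip": 1},{"travel": [0,0.02,0],"rot": [-0.2,0,0],"grip": 1}])

```text
t: 7.5
tool_pos: [588.2, -17.0, 8.1]
eef_rot: [0.802, 2.971, 0.291]
wrist_force: [-16.8, -21.5, 9.3]
width: 0.1
gripper_force: 14.4
```

```bash
python3 - <<'E'
from h import *
st()
E
```

```text
t 7.5 tcp [588.2011 -17.0222   8.1232] cl [  -0.7321 -115.6936    8.1232] yaw 1.043410740383863 tilt [ 0.0971  0.168  -0.981 ] F [-16.7768 -21.4773   9.3247] w 0.06614884565598488 j [-0.162   0.0368  1.9122  0.202   1.1306 -1.2861]
```

```bash
python3 - <<'E'
from h import *
plan(cl(-1,-135,10),YAW);plan(cl(-1,-135,70),YAW);plan(cl(-77,-75,70),YAW);plan(cl(-77,-75,3),YAW)
E
```

```text
travel [ 0.0003 -0.0186 -0.0056] rot [ 0.1953 -0.0008  0.0015]
travel [ 0.0003 -0.0069 -0.0644] rot [ 0.1953 -0.0008  0.0015]
travel [ 0.0762  0.052  -0.0527] rot [ 0.1953 -0.0008  0.0015]
travel [0.0762 0.039  0.013 ] rot [ 0.1953 -0.0008  0.0015]
```

move_arm(steps=[{"travel": [0,-0.02,-0.006],"rot": [0.1,0,0],"grip": 1},{"travel": [0,-0.02,-0.02],"rot": [0.195,0,0],"grip": 1},{"travel": [0,-0.009,-0.064],"rot": [0.195,0,0],"grip": -0.18},{"travel": [0.04,0.02,-0.06],"rot": [0.195,0,0],"grip": -0.18},{"travel": [0.076,0.05,-0.053],"rot": [0.195,0,0],"grip": -0.18},{"travel": [0.076,0.05,-0.053],"rot": [0.195,0,0],"grip": -0.18},{"travel": [0.076,0.05,-0.053],"rot": [0.195,0,0],"grip": -0.18},{"travel": [0.076,0.043,-0.02],"rot": [0.195,0,0],"grip": -0.18},{"travel": [0.076,0.037,0.013],"rot": [0.195,0,0],"grip": -0.18},{"travel": [0.076,0.037,0.013],"rot": [0.195,0,0],"grip": -0.18}])

```text
t: 8.5
tool_pos: [541.5, 55.0, -0.7]
eef_rot: [-0.821, -3.029, -0.005]
wrist_force: [0.1, 0.2, 0.2]
width: 50.3
gripper_force: 0.0
```

```bash
python3 - <<'E'
from h import *
st();plan(cl(-62,-75,3),YAW)
E
```

```text
t 8.5 tcp [541.4697  54.9989  -0.7387] cl [-77.415  -77.0851  -0.7387] yaw 1.0413457308724376 tilt [-0.0024  0.0036 -1.    ] F [0.0714 0.1778 0.2358] w 50.30488994996835 j [ 0.0524 -0.0002  1.9559  0.0041  1.1881 -0.9905]
travel [-0.0154  0.0021 -0.0038] rot [ 0.0019 -0.0039 -0.0007]
```

move_arm(steps=[{"travel": [-0.005,0,-0.003],"rot": [0,0,0],"grip": -0.18},{"travel": [-0.009,0,-0.003],"rot": [0,0,0],"grip": -0.18},{"travel": [-0.011,0,-0.003],"rot": [0,0,0],"grip": -0.18},{"travel": [-0.013,0,-0.003],"rot": [0,0,0],"grip": -0.18},{"travel": [-0.015,0,-0.003],"rot": [0,0,0],"grip": -0.18},{"travel": [-0.016,0,-0.003],"rot": [0,0,0],"grip": -0.18}])

```text
t: 9.1
tool_pos: [555.0, 49.5, 6.9]
eef_rot: [-0.818, -3.028, -0.011]
wrist_force: [-31.2, 21.9, 22.9]
width: 50.5
gripper_force: 19.0
```

```bash
python3 - <<'E'
from h import *
st()
E
```

```text
t 9.1 tcp [554.9544  49.463    6.9288] cl [-62.9792 -75.062    6.9288] yaw 1.0429051457088532 tilt [-0.0024  0.008  -1.    ] F [-31.2245  21.8639  22.919 ] w 50.49221579012417 j [ 0.0389  0.0183  1.9232  0.0087  1.2022 -1.0072]
```

```bash
python3 - <<'E'
from h import *
plan(cl(-77,-75,7),YAW);plan(cl(-77,-75,70),YAW);plan(cl(0,-140,70),YAW);plan(cl(0,-140,9),YAW)
plan(cl(0,-118,9),YAW)
E
```

```text
travel [0.014  0.0001 0.    ] rot [ 0.0057 -0.0062  0.0009]
travel [ 0.0144  0.0004 -0.063 ] rot [ 0.0057 -0.0062  0.0009]
travel [-0.0625 -0.0646 -0.0638] rot [ 0.0057 -0.0062  0.0009]
travel [-0.0629 -0.065  -0.0028] rot [ 0.0057 -0.0062  0.0009]
travel [-0.0629 -0.043  -0.0027] rot [ 0.0057 -0.0062  0.0009]
```

move_arm(steps=[{"travel": [0.016,0,0],"rot": [0,0,0],"grip": -0.18},{"travel": [0.016,0,-0.04],"rot": [0,0,0],"grip": 0.5},{"travel": [0,-0.02,-0.067],"rot": [0,0,0],"grip": 1},{"travel": [-0.03,-0.05,-0.067],"rot": [0,0,0],"grip": 1},{"travel": [-0.061,-0.065,-0.067],"rot": [0,0,0],"grip": 1},{"travel": [-0.061,-0.065,-0.067],"rot": [0,0,0],"grip": 1},{"travel": [-0.061,-0.065,-0.03],"rot": [-0.1,0,0],"grip": 1},{"travel": [-0.061,-0.065,-0.007],"rot": [-0.2,0,0],"grip": 1},{"travel": [-0.061,-0.055,-0.007],"rot": [-0.2,0,0],"grip": 1},{"travel": [-0.061,-0.048,-0.007],"rot": [-0.2,0,0],"grip": 1},{"travel": [-0.061,-0.044,-0.007],"rot": [-0.2,0,0],"grip": 1},{"travel": [-0.061,-0.041,-0.007],"rot": [-0.2,0,0],"grip": 1},{"travel": [-0.061,-0.039,-0.007],"rot": [-0.2,0,0],"grip": 1},{"travel": [-0.061,-0.038,-0.007],"rot": [-0.2,0,0],"grip": 1}])

```text
t: 10.5
tool_pos: [590.5, -15.5, 13.2]
eef_rot: [0.802, 2.966, 0.305]
wrist_force: [-0.4, -0.1, 0.9]
width: -0.3
gripper_force: 0.3
```

```bash
python3 - <<'E'
from h import *
st()
E
```

```text
t 10.5 tcp [590.4806 -15.5276  13.1674] cl [   0.482  -113.2531   13.1674] yaw 1.042867850275194 tilt [ 0.103   0.1755 -0.9791] F [-0.398  -0.1287  0.882 ] w -0.3261486475193187 j [-0.163   0.0329  1.908   0.211   1.1348 -1.2889]
```

move_arm(steps=[{"travel": [0,0,0.004],"rot": [0,0,0],"grip": 1},{"travel": [0,0.002,0.004],"rot": [0,0,0],"grip": 1},{"travel": [0,0.003,0.004],"rot": [0,0,0],"grip": 1},{"travel": [0,0.004,0.004],"rot": [0,0,0],"grip": 1},{"travel": [0,0.004,0.004],"rot": [0,0,0],"grip": 1}])

```text
t: 11.0
tool_pos: [591.5, -14.5, 9.5]
eef_rot: [0.803, 2.968, 0.297]
wrist_force: [-19.0, -24.2, 14.3]
width: 0.1
gripper_force: 18.1
```

```bash
python3 - <<'E'
from h import *
st();plan(cl(0,-135,15),YAW);plan(cl(0,-150,240),YAW);plan([430,-180,250],YAW)
E
```

```text
t 11.0 tcp [591.4517 -14.5179   9.5304] cl [   0.811  -111.8914    9.5304] yaw 1.0420885634462989 tilt [ 0.1001  0.1713 -0.9801] F [-19.0257 -24.2366  14.3291] w 0.09380990605019471 j [-0.1586  0.0401  1.9066  0.2059  1.13   -1.2827]
travel [ 0.0008 -0.0216 -0.0099] rot [0.1997 0.     0.0001]
travel [ 0.0008  0.0084 -0.2334] rot [0.1997 0.     0.0001]
travel [ 0.0559 -0.1722 -0.2802] rot [0.1997 0.     0.0001]
```

move_arm(steps=[{"travel": [0,-0.023,-0.01],"rot": [0,0,0],"grip": 1},{"travel": [0,-0.03,-0.04],"rot": [0.1,0,0],"grip": 1},{"travel": [0,-0.03,-0.08],"rot": [0.2,0,0],"grip": 0},{"travel": [0,-0.03,-0.12],"rot": [0.2,0,0],"grip": -0.2},{"travel": [0.01,-0.06,-0.16],"rot": [0.2,0,0],"grip": -0.2},{"travel": [0.02,-0.09,-0.2],"rot": [0.2,0,0],"grip": -0.2},{"travel": [0.035,-0.13,-0.23],"rot": [0.2,0,0],"grip": -0.2},{"travel": [0.055,-0.17,-0.25],"rot": [0.2,0,0],"grip": -0.2},{"travel": [0.055,-0.17,-0.25],"rot": [0.2,0,0],"grip": -0.2},{"travel": [0.055,-0.17,-0.25],"rot": [0.2,0,0],"grip": -0.2}])

```text
t: 12.0
tool_pos: [435.0, -172.5, 220.2]
eef_rot: [0.824, 3.029, 0.007]
wrist_force: [0.0, 0.7, 0.2]
width: 51.4
gripper_force: 0.0
```

```bash
python3 - <<'E'
from h import *
st()
t=read_camera("top")[:,:,::-1].copy();s=read_camera("side")[:,:,::-1].copy()
cv2.imwrite("pics/t4.png",t);cv2.imwrite("pics/s4.png",s)
r=lambda i:cv2.resize(i,(0,0),fx=4,fy=4,interpolation=cv2.INTER_CUBIC)
cv2.imwrite("pics/both4.png",np.hstack([r(t[155:265,135:245]),r(s[155:265,240:330])]))
seat=np.array([cl(x,y,18) for x,y in((50,45),(50,-105),(-50,-105),(-50,45))])
print((proj("top",seat)-[135,155]+.5)*4-.5);print((proj("side",seat)-[240,155]+.5)*4-.5+[440,0])
E
```

```text
t 12.0 tcp [ 435.0165 -172.4727  220.163 ] cl [ -54.5701 -327.1926  220.163 ] yaw 1.039839095443158 tilt [ 0.0039  0.0038 -1.    ] F [0.0482 0.664  0.1675] w 51.353864030479485 j [-0.4351 -0.3464  1.883   0.0051  1.6031 -1.4748]
[[187.1841  75.4339]
 [394.7525 193.8782]
 [310.8896 336.2443]
 [102.6742 214.3343]]
[[678.391  252.6753]
 [603.5056 352.1005]
 [476.3641 324.1168]
 [560.7745 229.8074]]
```

View pics/both4.png

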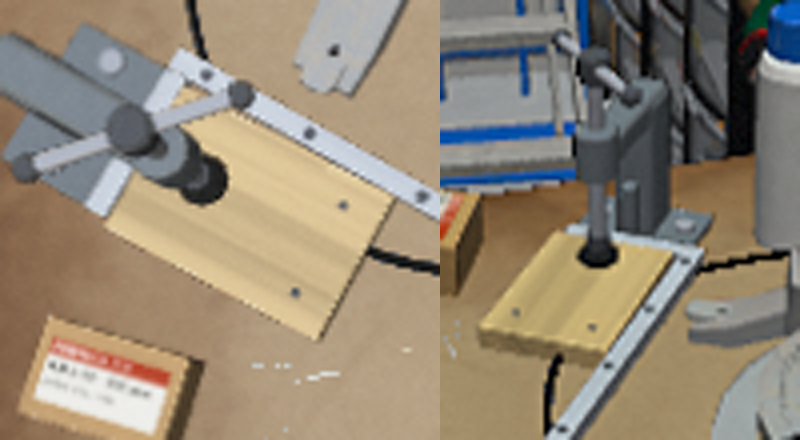

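The board sits in the corner; its left –y corner at (320,340) appears ~2 px off the predicted (311,336), so I'll check the angle by line fits before clamping.

```bash
python3 - <<'E'
from h import *
t=cv2.imread("pics/t4.png").astype(float)
g=t[:,:,2]*1.0; v=cv2.GaussianBlur(t,(3,3),.6)
def edge(p0,p1,z,half=9,K=14):
    # sample profiles normal to clamp-line p0-p1 (clamp coords), strongest gradient, fit line in clamp frame
    p0,p1=np.array(p0,float),np.array(p1,float);d=(p1-p0)/np.linalg.norm(p1-p0);n=np.array([d[1],-d[0]]);s=np.arange(-half,half+.1,.25);out=[]
    for k in np.linspace(0,1,K):
        q=p0+k*(p1-p0);P=np.array([cl(*(q+n*a),z) for a in s]);uv=proj("top",P).astype(np.float32)
        pr=np.array([cv2.remap(v.astype(np.float32),uv[:,:1],uv[:,1:],1)])[0,:,0,:]
        gr=np.linalg.norm(pr[6:]-pr[:-6],axis=1);i=gr.argmax();out.append((k*np.linalg.norm(p1-p0),s[i+3],gr[i]))
    o=np.array(out);w=np.median(o[:,1]);f=abs(o[:,1]-w)<4;c=np.polyfit(o[f,0],o[f,1],1)
    print("slope deg",np.degrees(c[0]),"offset at mid",np.polyval(c,np.linalg.norm(p1-p0)/2),"n",f.sum(),np.round(o[:,1],1))
print("left side (n=+x dir when going +y)");edge((-50,-100),(-50,38),18)
print("-y end (n=+y? going -x→)");edge((44,-105),(-44,-105),18)
print("rail outer");edge((65,-215),(65,-60),16)
print("rail inner lower part");edge((50,-215),(50,-115),16)
print("rail/board");edge((50,-95),(50,-10),17,6)
E
```

```text
left side (n=+x dir when going +y)
slope deg -2.2182838030944927 offset at mid -3.321428571428574 n 14 [-0.8 -1.5 -1.2 -1.2 -2.  -3.  -3.2 -3.5 -4.  -4.5 -5.  -5.2 -5.5 -5.8]
-y end (n=+y? going -x→)
slope deg -2.0323259453909888 offset at mid -1.5178571428571432 n 14 [ 0.2 -0.2  0.  -0.2 -1.  -2.  -2.  -1.5 -2.2 -1.8 -2.5 -2.5 -2.5 -3. ]
rail outer
slope deg -0.24916395149420767 offset at mid -0.8785499139414801 n 12 [-0.5 -5.8 -0.5 -1.  -0.8 -1.  -1.   0.  -5.2 -1.  -1.5 -1.5 -1.  -1. ]
rail inner lower part
slope deg -0.03615753076068311 offset at mid 0.14826051779935281 n 12 [ 0.5  0.  -0.8 -5.5 -8.2  0.8  0.8 -0.5  0.5  0.2  0.5  0.   0.  -0.2]
rail/board
slope deg -0.5199953098666297 offset at mid 0.035714285714285754 n 14 [ 0.5  0.5 -0.5  0.   0.5  0.  -0.2 -0.5  3.  -0.8 -0.5  0.  -0.5 -1. ]
```

```bash
python3 - <<'E'
from h import *
for p in((-110,-120,150),(-80,-15,90),(-78,-15,9),(-61,-15,9)): plan(cl(*p),YAW)
s=read_state();R0=Rn.from_rotvec(s["eef_rot"]);print((R0.inv()*pose(YAW)*Rn.from_rotvec([0,-.35,0])).as_rotvec())
E
```

```text
travel [0.0555 0.2056 0.0703] rot [ 0.0052 -0.0006  0.0001]
travel [0.0255 0.3102 0.1308] rot [ 0.0052 -0.0006  0.0001]
travel [0.0235 0.3098 0.2118] rot [ 0.0052 -0.0006  0.0001]
travel [0.0065 0.3098 0.2118] rot [ 0.0052 -0.0006  0.0001]
[ 0.0051 -0.3506 -0.0008]
```

move_arm(steps=[{"travel": [0.055,0.05,0.02],"rot": [0,-0.12,0],"grip": 0.5},{"travel": [0.055,0.1,0.04],"rot": [0,-0.24,0],"grip": 1},{"travel": [0.055,0.15,0.055],"rot": [0,-0.35,0],"grip": 1},{"travel": [0.055,0.2,0.07],"rot": [0,-0.35,0],"grip": 1},{"travel": [0.045,0.24,0.09],"rot": [0,-0.35,0],"grip": 1},{"travel": [0.035,0.28,0.11],"rot": [0,-0.35,0],"grip": 1},{"travel": [0.025,0.31,0.13],"rot": [0,-0.35,0],"grip": 1},{"travel": [0.025,0.31,0.13],"rot": [0,-0.35,0],"grip": 1},{"travel": [0.025,0.31,0.13],"rot": [0,-0.35,0],"grip": 1}])

```text
t: 13.0
tool_pos: [570.6, 112.1, 87.4]
eef_rot: [0.728, 2.708, -0.125]
wrist_force: [-0.4, 0.2, -0.9]
width: 0.0
gripper_force: 0.0
```

```bash
python3 - <<'E'
from h import *
st()
R0=Rn.from_rotvec(read_state()["eef_rot"]);p0=read_state()["tool_pos"]
for p in((-78,-15,10),(-66,-15,10),(-60,-15,10)): print(R0.inv().apply(cl(*p)-p0))
E
```

```text
t 13.0 tcp [570.635  112.0966  87.4109] cl [-81.0387 -13.0725  87.4109] yaw 1.0457993669919459 tilt [ 0.2941 -0.1686 -0.9408] F [-0.4131  0.1909 -0.8773] w 0.026721699468808983 j [ 0.2703 -0.1534  1.9735 -0.2754  1.0893 -0.6756]
[23.3891 -2.0596 73.852 ]
[12.0997 -2.1052 77.9198]
[ 6.455  -2.128  79.9537]
```

move_arm(steps=[{"travel": [0.012,-0.002,0.037],"rot": [0,0,0],"grip": 1},{"travel": [0.0234,-0.002,0.074],"rot": [0,0,0],"grip": 1},{"travel": [0.0234,-0.002,0.074],"rot": [0,0,0],"grip": 1},{"travel": [0.017,-0.002,0.0762],"rot": [0,0,0],"grip": 1},{"travel": [0.012,-0.002,0.078],"rot": [0,0,0],"grip": 1},{"travel": [0.0102,-0.002,0.0787],"rot": [0,0,0],"grip": 1},{"travel": [0.0083,-0.002,0.0793],"rot": [0,0,0],"grip": 1}])

```text
t: 13.7
tool_pos: [587.0, 98.1, 15.1]
eef_rot: [0.734, 2.701, -0.121]
wrist_force: [-8.6, 8.3, 7.9]
width: -0.2
gripper_force: 6.0
```

```bash
python3 - <<'E'
from h import *
st()
E
```

```text
t 13.7 tcp [586.9949  98.0853  15.0988] cl [-59.8447 -16.9165  15.0988] yaw 1.0416231389049375 tilt [ 0.2993 -0.1681 -0.9392] F [-8.6299  8.3239  7.9391] w -0.210520381542082 j [ 0.2365 -0.0499  2.0078 -0.2928  0.9428 -0.6599]
```

move_arm(steps=[{"travel": [0.0056,0,-0.002],"rot": [0,0,0],"grip": 1},{"travel": [0.0094,0,-0.0034],"rot": [0,0,0],"grip": 1},{"travel": [0.0118,0,0.0032],"rot": [0,0,0],"grip": 1},{"travel": [0.0118,0,0.0032],"rot": [0,0,0],"grip": 1}])

```text
t: 14.1
tool_pos: [577.3, 102.9, 5.9]
eef_rot: [0.733, 2.703, -0.123]
wrist_force: [0.3, 0.2, 0.2]
width: 0.0
gripper_force: 0.0
```

```bash
python3 - <<'E'
from h import *
st()
E
```

```text
t 14.1 tcp [577.2746 102.8622   5.8775] cl [-70.6472 -17.6959   5.8775] yaw 1.0422533532743359 tilt [ 0.2975 -0.1692 -0.9396] F [0.2989 0.1634 0.1711] w 0.008706752615918939 j [ 0.2503 -0.0545  2.029  -0.3003  0.9328 -0.6399]
```

move_arm(steps=[{"travel": [-0.0035,0,0.0005],"rot": [0,0,0],"grip": 1},{"travel": [-0.006,0,0.001],"rot": [0,0,0],"grip": 1},{"travel": [-0.0075,0,0.0017],"rot": [0,0,0],"grip": 1},{"travel": [-0.0085,0,0.002],"rot": [0,0,0],"grip": 1},{"travel": [-0.0095,0,0.0024],"rot": [0,0,0],"grip": 1},{"travel": [-0.0095,0,0.0024],"rot": [0,0,0],"grip": 1}])

```text
t: 14.7
tool_pos: [586.4, 98.7, 8.1]
eef_rot: [0.733, 2.703, -0.121]
wrist_force: [-5.6, 8.5, 4.1]
width: 0.1
gripper_force: 4.0
```

```bash
python3 - <<'E'
from h import *
st()
E
```

```text
t 14.7 tcp [586.4499  98.6841   8.1452] cl [-60.6173 -16.6744   8.1452] yaw 1.04204974066852 tilt [ 0.2985 -0.1675 -0.9396] F [-5.6151  8.5209  4.1036] w 0.11248290549403178 j [ 0.2374 -0.0415  2.0123 -0.2947  0.9312 -0.6553]
```

move_arm(steps=[{"travel": [-0.001,0,0.0004],"rot": [0,0,0],"grip": 1},{"travel": [-0.002,0,0.0007],"rot": [0,0,0],"grip": 1},{"travel": [-0.002,0,0.0007],"rot": [0,0,0],"grip": 1}])

```text
t: 15.0
tool_pos: [587.4, 98.5, 8.1]
eef_rot: [0.734, 2.705, -0.12]
wrist_force: [-19.7, 18.3, 11.8]
width: 0.1
gripper_force: 12.8
```

```bash
python3 - <<'E'
from h import *
st()
E
```

```text
t 15.0 tcp [587.4312  98.4773   8.0794] cl [-59.6658 -16.358    8.0794] yaw 1.04192922973342 tilt [ 0.2968 -0.1663 -0.9403] F [-19.6844  18.2889  11.7944] w 0.08590473097059582 j [ 0.2357 -0.0388  2.0095 -0.2919  0.9321 -0.6584]
```

move_arm(steps=[{"travel": [0.008,0,-0.003],"rot": [0,0,0],"grip": 1},{"travel": [0.017,0,-0.006],"rot": [0,0,0],"grip": 1},{"travel": [0.003,0,-0.045],"rot": [0,0,0],"grip": 1},{"travel": [0.0,-0.03,-0.09],"rot": [0,0,0],"grip": 0.5},{"travel": [0.0,-0.08,-0.12],"rot": [0,0.12,0],"grip": -0.1},{"travel": [-0.02,-0.13,-0.16],"rot": [0,0.24,0],"grip": -0.1},{"travel": [-0.04,-0.18,-0.2],"rot": [0,0.35,0],"grip": -0.1},{"travel": [-0.05,-0.23,-0.22],"rot": [0,0.35,0],"grip": -0.1},{"travel": [-0.06,-0.28,-0.24],"rot": [0,0.35,0],"grip": -0.1},{"travel": [-0.06,-0.28,-0.24],"rot": [0,0.35,0],"grip": -0.1}])

```text
t: 16.0
tool_pos: [424.1, -131.0, 251.8]
eef_rot: [0.821, 3.031, 0.007]
wrist_force: [0.4, -0.7, 0.4]
width: 46.9
gripper_force: 0.0
```

```bash
cat > e.py <<'E'
from h import *
def run(name):
    t=read_camera("top")[:,:,::-1].copy();s=read_camera("side")[:,:,::-1].copy();cv2.imwrite(f"pics/{name}t.png",t);cv2.imwrite(f"pics/{name}s.png",s)
    v=cv2.GaussianBlur(t,(3,3),.6).astype(np.float32)
    def edge(p0,p1,z,half=9,K=14):
        p0,p1=np.array(p0,float),np.array(p1,float);L=np.linalg.norm(p1-p0);d=(p1-p0)/L;n=np.array([d[1],-d[0]]);s=np.arange(-half,half+.1,.25);o=[]
        for k in np.linspace(0,1,K):
            uv=proj("top",np.array([cl(*(p0+k*(p1-p0)+n*a),z) for a in s])).astype(np.float32)
            pr=cv2.remap(v,uv[:,:1],uv[:,1:],1)[:,0];gr=np.linalg.norm(pr[6:]-pr[:-6],axis=1);o.append((k*L,s[gr.argmax()+3]))
        o=np.array(o);f=abs(o[:,1]-np.median(o[:,1]))<4;c=np.polyfit(o[f,0],o[f,1],1)
        print("slope deg %.2f mid %.2f"%(np.degrees(c[0]),np.polyval(c,L/2)),np.round(o[:,1],1))
    edge((-50,-100),(-50,38),18);edge((44,-105),(-44,-105),18);edge((50,-215),(50,-115),16)
E
python3 - <<'E'
from e import *
st();run("a5")
E
```

```text
t 16.0 tcp [ 424.1364 -130.9679  251.7803] cl [ -84.9031 -296.8458  251.7803] yaw 1.0419419546326878 tilt [ 0.0028  0.0038 -1.    ] F [ 0.4145 -0.6674  0.4035] w 46.864073745577116 j [-0.36   -0.4086  1.8776  0.0046  1.6713 -1.4014]
slope deg -0.34 mid -0.57 [ 0.   0.  -0.5 -0.5 -0.8 -0.5 -0.5 -0.8  0.  -0.5 -1.  -1.  -1.2 -0.8]
slope deg -0.13 mid -2.00 [-1.8 -1.8 -1.2 -2.2 -2.  -3.2 -2.  -1.8 -1.8 -2.  -2.5 -2.  -1.8 -2. ]
slope deg -0.03 mid 0.13 [ 0.5  0.  -0.8 -5.5 -8.2  0.8  0.5 -0.5  0.5  0.2  0.5  0.   0.  -0.2]
```

```bash
python3 - <<'E'
from h import *
for p in((0,-150,80),(0,-140,9),(0,-114,9)): plan(cl(*p),YAW)
E
```

```text
travel [-0.0821  0.1486  0.1752] rot [ 0.0045  0.0049 -0.005 ]
travel [-0.0817  0.1583  0.2463] rot [ 0.0045  0.0049 -0.005 ]
travel [-0.0816  0.1843  0.2464] rot [ 0.0045  0.0049 -0.005 ]
```

move_arm(steps=[{"travel": [-0.02,0.035,0.02],"rot": [0,0,0],"grip": 0.5},{"travel": [-0.04,0.07,0.05],"rot": [0,0,0],"grip": 1},{"travel": [-0.06,0.11,0.09],"rot": [0,0,0],"grip": 1},{"travel": [-0.082,0.149,0.13],"rot": [0,0,0],"grip": 1},{"travel": [-0.082,0.149,0.175],"rot": [-0.1,0,0],"grip": 1},{"travel": [-0.082,0.155,0.215],"rot": [-0.2,0,0],"grip": 1},{"travel": [-0.082,0.158,0.245],"rot": [-0.2,0,0],"grip": 1},{"travel": [-0.082,0.165,0.246],"rot": [-0.2,0,0],"grip": 1},{"travel": [-0.082,0.173,0.246],"rot": [-0.2,0,0],"grip": 1},{"travel": [-0.082,0.179,0.246],"rot": [-0.2,0,0],"grip": 1},{"travel": [-0.082,0.182,0.246],"rot": [-0.2,0,0],"grip": 1},{"travel": [-0.082,0.182,0.246],"rot": [-0.2,0,0],"grip": 1}])

```text
t: 17.3
tool_pos: [586.9, -15.0, 5.2]
eef_rot: [0.802, 2.971, 0.295]
wrist_force: [-20.7, -28.7, 9.0]
width: -0.0
gripper_force: 18.6
```

```bash
python3 - <<'E'
from h import *
st()
E
```

```text
t 17.3 tcp [586.9012 -14.9779   5.1718] cl [  -2.8858 -114.5843    5.1718] yaw 1.0431080577038407 tilt [ 0.098   0.1704 -0.9805] F [-20.7268 -28.6672   9.0065] w -0.009454774476080173 j [-0.1601  0.0369  1.9178  0.2052  1.1244 -1.2863]
```

```bash
python3 - <<'E'
from h import *
def prof(f,x,z,ys):
    v=cv2.imread(f).astype(np.float32);uv=proj("top",np.array([cl(x,y,z) for y in ys])).astype(np.float32)
    return cv2.remap(v,uv[:,:1],uv[:,1:],1)[:,0].astype(int)
ys=np.arange(36,66,1.)
for x in(-46,-38,-30):
    print(x);a=prof("pics/top0.png",x,16,ys);b=prof("pics/t4.png",x,16,ys);c=prof("pics/a5t.png",x,16,ys)
    for i,y in enumerate(ys): 
        if i%1==0: print(int(y),a[i].tolist(),b[i].tolist(),c[i].tolist())
E
```

```text
-46
36 [101, 127, 154] [146, 191, 215] [153, 199, 221]
37 [100, 126, 152] [146, 191, 214] [153, 199, 221]
38 [96, 120, 142] [145, 189, 212] [154, 199, 221]
39 [90, 110, 128] [141, 183, 206] [154, 198, 221]
40 [84, 98, 111] [136, 175, 197] [152, 197, 219]
41 [85, 92, 99] [128, 159, 177] [146, 185, 205]
42 [94, 96, 98] [125, 147, 159] [143, 174, 192]
43 [113, 111, 109] [129, 138, 142] [145, 167, 178]
44 [145, 140, 136] [155, 155, 152] [165, 174, 178]
45 [174, 167, 161] [183, 177, 171] [187, 186, 183]
46 [198, 187, 181] [208, 199, 191] [208, 199, 192]
47 [208, 195, 188] [216, 206, 198] [216, 206, 198]
48 [213, 200, 192] [220, 210, 202] [221, 210, 202]
49 [215, 202, 194] [222, 211, 203] [222, 212, 203]
50 [213, 201, 193] [221, 211, 202] [222, 211, 203]
51 [212, 200, 192] [221, 210, 201] [221, 210, 202]
52 [212, 199, 191] [222, 210, 201] [221, 210, 201]
53 [211, 199, 190] [221, 210, 201] [220, 209, 200]
54 [212, 199, 191] [221, 210, 201] [220, 209, 199]
55 [213, 200, 192] [221, 210, 202] [220, 209, 199]
56 [210, 197, 188] [218, 207, 199] [218, 207, 198]
57 [201, 189, 180] [210, 199, 191] 
[... 2774 characters left out ...]
 192] [222, 211, 202] [222, 210, 203]
53 [213, 200, 192] [221, 210, 201] [221, 209, 201]
54 [213, 200, 192] [221, 210, 201] [221, 209, 201]
55 [214, 201, 192] [222, 210, 201] [221, 209, 200]
56 [214, 201, 192] [222, 210, 201] [221, 209, 200]
57 [203, 191, 182] [211, 199, 191] [210, 197, 189]
58 [187, 176, 168] [195, 184, 176] [194, 183, 175]
59 [170, 160, 153] [177, 167, 160] [178, 167, 160]
60 [154, 145, 138] [161, 152, 145] [162, 153, 145]
61 [141, 132, 125] [148, 140, 131] [149, 140, 132]
62 [132, 122, 114] [139, 130, 121] [139, 129, 120]
63 [132, 123, 114] [139, 130, 120] [139, 129, 120]
64 [133, 123, 114] [139, 129, 119] [139, 129, 120]
65 [133, 123, 114] [139, 129, 119] [139, 130, 121]
```

move_arm(steps=[{"travel": [0,-0.02,-0.006],"rot": [0,0,0],"grip": 1},{"travel": [0,-0.03,-0.04],"rot": [0.1,0,0],"grip": 1},{"travel": [0,-0.03,-0.09],"rot": [0.2,0,0],"grip": 0},{"travel": [0.02,-0.05,-0.13],"rot": [0.2,0,0],"grip": -0.2},{"travel": [0.04,-0.08,-0.17],"rot": [0.2,0,0],"grip": -0.2},{"travel": [0.06,-0.11,-0.21],"rot": [0.2,0,0],"grip": -0.2},{"travel": [0.08,-0.14,-0.25],"rot": [0.2,0,0],"grip": -0.2},{"travel": [0.08,-0.14,-0.27],"rot": [0.2,0,0],"grip": -0.2},{"travel": [0.08,-0.14,-0.27],"rot": [0.2,0,0],"grip": -0.2}])

```text
t: 18.2
tool_pos: [422.6, -139.2, 246.1]
eef_rot: [0.821, 3.024, 0.006]
wrist_force: [-0.3, -0.3, -0.2]
width: 51.0
gripper_force: 0.0
```

```bash
python3 - <<'E'
from e import *
st();run("a6")
t=cv2.imread("pics/a6t.png");s=cv2.imread("pics/a6s.png")
r=lambda i:cv2.resize(i,(0,0),fx=4,fy=4,interpolation=cv2.INTER_CUBIC)
cv2.imwrite("pics/a6b.png",np.hstack([r(t[155:265,135:245]),r(s[155:265,255:345])]))
E
```

```text
t 18.2 tcp [ 422.5647 -139.1634  246.0692] cl [ -82.1256 -304.7148  246.0692] yaw 1.0404855326878353 tilt [ 0.0088  0.0015 -1.    ] F [-0.3451 -0.3285 -0.1702] w 50.96718593625219 j [-0.3785 -0.4102  1.8879  0.0046  1.6562 -1.4186]
slope deg -0.26 mid -0.70 [ 0.  -0.2 -0.5 -1.2 -0.8 -1.  -0.5 -0.8  0.  -0.5 -1.  -1.  -1.5 -0.8]
slope deg -0.15 mid -0.20 [ 0.2 -0.2  0.   0.2 -0.8 -0.8 -0.2 -0.2  0.2  0.   0.  -0.8 -0.2 -0.2]
slope deg -0.04 mid 0.15 [ 0.5  0.  -0.8 -5.5 -8.2  0.8  0.8 -0.5  0.5  0.2  0.5  0.   0.  -0.2]
```

View pics/a6b.png

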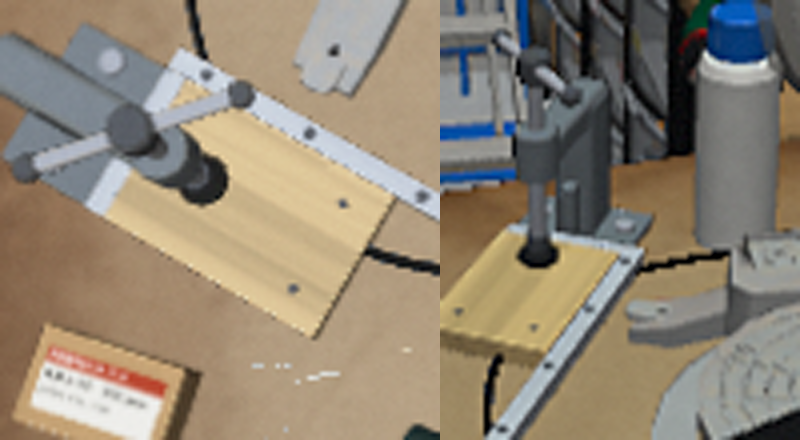

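The board is now flush and square, with its left edge at (105,215)–(315,335) on prediction. The carton seems a pixel or two off from before, so I'll quantify that while planning the handle grasp.

```bash
python3 - <<'E'
from h import *
for f in("top0","t4","a5t","a6t"):
    t=cv2.imread(f"pics/{f}.png");h=cv2.cvtColor(t,cv2.COLOR_BGR2HSV)[225:280,130:197]
    m=cv2.inRange(h,(8,110,120),(22,255,255))+cv2.inRange(h,(0,0,200),(180,60,255))
    m=cv2.morphologyEx(m,cv2.MORPH_CLOSE,np.ones((5,5)))
    c=max(cv2.findContours(m,0,2)[0],key=cv2.contourArea);r=cv2.minAreaRect(c);print(f,onz("top",[np.array(r[0])+[130,225]],46)[0],r[1:])
T=lambda L:(np.array(L,float)+.5)/4-.5
def tri(a,b):
    o1,d1=ray("top",[a]);o2,d2=ray("side",[b]);d1/=np.linalg.norm(d1);d2/=np.linalg.norm(d2)
    k=np.linalg.lstsq(np.c_[d1[0],-d2[0]],o2-o1,rcond=None)[0];p,q=o1+k[0]*d1[0],o2+k[1]*d2[0];return (p+q)/2,np.linalg.norm(p-q)
t=lambda p:T([p])[0]+[135,155]; s=lambda p:T([np.array(p)-[440,0]])[0]+[255,155]
for n,a,b in(("hub",(132,130),(535,66)),("far",(241,93),(572,95)),("near",(24,167),(500,42)),("foot",(205,180),(537,250))):
    p,e=tri(t(a),s(b));print(n,p,"cl",tocl(p),e)
for z in(196-11.1,196-6.15,196-1.2): 
    print("hub z",z,"top px",(proj("top",[[*O[:2],z]])[0]-[135,155])*4,"side px",(proj("side",[[*O[:2],z]])[0]-[255,155])*4+[440,0], onz("side",[s((535,66))],z))
for x in (16,): 
  for g in (5,7,12,17): print("foot bottom",g,(proj("side",[cl(0,0,18+g)])[0]-[255,155])*4+[440,0])
plan(cl(0,-120,250),.314);plan(cl(0,0,250),.314)
E
```

```text
top0 [518.8457 147.0298  46.    ] ((54.0, 51.0), 90.0)
t4 [518.8457 147.0298  46.    ] ((54.0, 51.0), 90.0)
a5t [518.8501 148.2288  46.    ] ((54.0, 50.0), 90.0)
a6t [518.8501 148.2288  46.    ] ((54.0, 50.0), 90.0)
hub [647.7833  83.3322 185.2266] cl [  0.0838   1.0128 185.2266] 2.7439232883164455
far [666.1551  27.1158 186.5095] cl [ 44.3071 -38.2568 186.5095] 3.042254289566778
near [629.2984 140.326  181.4903] cl [-44.6294  40.8966 181.4903] 1.4641084152316288
foot [646.0078  79.4278  35.5972] cl [ 0.5206 -3.2541 35.5972] 3.0911204433441366
hub z 184.9 top px [132.2837 127.0355] side px [530.9734  65.8577] [[649.2874  84.5888 184.9   ]]
hub z 189.85 top px [129.6861 125.1902] side px [530.8472  59.4707] [[647.9478  73.364  189.85  ]]
hub z 194.8 top px [127.0579 123.3231] side px [530.7204  53.057 ] [[646.6082  62.1392 194.8   ]]
foot bottom 5 [534.8307 261.084 ]
foot bottom 7 [534.786 258.823]
foot bottom 12 [534.6741 253.1552]
foot bottom 17 [534.5617 247.4653]
travel [-0.0823  0.1837 -0.0069] rot [ 0.0056 -0.0004  0.7276]
travel [-0.0822  0.3037 -0.0063] rot [ 0.0056 -0.0004  0.7276]
```

move_arm(steps=[{"travel": [-0.02,0.045,-0.006],"rot": [0,0,0.14],"grip": -0.2},{"travel": [-0.03,0.09,-0.006],"rot": [0,0,0.28],"grip": -0.2},{"travel": [-0.04,0.135,-0.006],"rot": [0,0,0.42],"grip": -0.2},{"travel": [-0.05,0.18,-0.006],"rot": [0,0,0.56],"grip": -0.2},{"travel": [-0.06,0.225,-0.006],"rot": [0,0,0.7],"grip": -0.2},{"travel": [-0.07,0.265,-0.006],"rot": [0,0,0.727],"grip": -0.2},{"travel": [-0.082,0.304,-0.006],"rot": [0,0,0.727],"grip": -0.2},{"travel": [-0.082,0.304,-0.006],"rot": [0,0,0.727],"grip": -0.2},{"travel": [-0.082,0.304,-0.006],"rot": [0,0,0.727],"grip": -0.2},{"travel": [-0.082,0.304,-0.006],"rot": [0,0,0.727],"grip": -0.2}])

```text
t: 19.3
tool_pos: [646.4, 82.9, 248.1]
eef_rot: [-1.844, -2.542, -0.006]
wrist_force: [-0.2, 0.1, 0.5]
width: 51.5
gripper_force: 0.0
```

```bash
python3 - <<'E'
from h import *
st();plan(cl(0,0.5,166),.314)
c=calibration("wrist");w=read_camera("wrist")[:,:,::-1];cv2.imwrite("pics/w7.png",w)
print("hub top expected",proj("wrist",[cl(0,0,197),cl(44.3,-39.5,190),cl(-44.3,39.5,190)],c))
E
```

```text
t 19.3 tcp [646.3718  82.8869 248.1115] cl [ -0.9103  -0.0838 248.1115] yaw 0.3154006880414592 tilt [ 0.0011  0.0041 -1.    ] F [-0.1722  0.1163  0.4947] w 51.492789316515115 j [ 0.0866  0.0606  1.4736  0.004   1.6059 -0.2286]
travel [-0.0006  0.0009  0.0821] rot [ 0.0023 -0.0035  0.0014]
hub top expected [[276.2337 241.3253]
 [276.1921 318.6162]
 [276.2635 141.8624]]
```

```bash
python3 - <<'E'
from h import *
g=cv2.cvtColor(cv2.imread("pics/w7.png"),cv2.COLOR_BGR2GRAY)
for r in(140,170,200,225): print(r,g[r,216:340:4].tolist())
print(g[110:300:5,276].tolist())
E
```

```text
140 [129, 128, 130, 130, 131, 131, 132, 129, 129, 130, 152, 182, 97, 84, 89, 90, 87, 79, 128, 152, 187, 188, 189, 189, 125, 75, 58, 65, 103, 124, 122]
170 [126, 127, 155, 178, 179, 178, 172, 164, 162, 161, 157, 158, 165, 141, 165, 164, 162, 143, 132, 77, 121, 123, 124, 123, 124, 123, 124, 121, 122, 125, 125]
200 [164, 164, 158, 159, 167, 166, 166, 169, 168, 164, 152, 103, 127, 125, 166, 165, 164, 119, 124, 103, 115, 124, 126, 112, 124, 169, 178, 179, 186, 82, 151]
225 [166, 168, 165, 159, 161, 161, 167, 181, 182, 178, 182, 53, 78, 84, 92, 91, 91, 85, 77, 49, 186, 191, 189, 189, 153, 142, 145, 146, 143, 142, 145]
[118, 124, 129, 183, 74, 88, 90, 90, 90, 162, 163, 165, 164, 163, 166, 165, 165, 165, 165, 165, 166, 167, 73, 91, 87, 90, 88, 91, 90, 128, 164, 164, 163, 164, 165, 164, 164, 164]
```

move_arm(steps=[{"travel": [-0.0006,0.001,0.03],"rot": [0,0,0],"grip": -0.2},{"travel": [-0.0006,0.001,0.06],"rot": [0,0,0],"grip": -0.2},{"travel": [-0.0006,0.001,0.08],"rot": [0,0,0],"grip": -0.2},{"travel": [-0.0006,0.001,0.082],"rot": [0,0,0],"grip": -0.2},{"travel": [-0.0006,0.001,0.082],"rot": [0,0,0],"grip": -0.2}])

```text
t: 19.85
tool_pos: [648.0, 82.4, 167.7]
eef_rot: [-1.846, -2.542, -0.008]
wrist_force: [-0.8, -0.8, 0.3]
width: 51.3
gripper_force: 0.0
```

move_arm(steps=[{"travel": [0,0,0.001],"rot": [0,0,0],"grip": 0.3},{"travel": [0,0,0.001],"rot": [0,0,0],"grip": 0.7},{"travel": [0,0,0.001],"rot": [0,0,0],"grip": 1},{"travel": [0,0,0.001],"rot": [0,0,0],"grip": 1},{"travel": [0,0,0.001],"rot": [0,0,0],"grip": 1}], newtons=60)

```text
t: 20.35
tool_pos: [646.8, 82.1, 168.1]
eef_rot: [-1.845, -2.541, -0.004]
wrist_force: [-22.5, -7.1, 13.9]
width: 22.9
gripper_force: 58.9
```

```bash
python3 - <<'E'
from h import *
st();print(read_state()["ft_torque"],read_state()["gripper_force"])
E
```

```text
t 20.35 tcp [646.8463  82.0916 168.0555] cl [ -0.0994  -0.531  168.0555] yaw 0.3146886879811678 tilt [-0.0001  0.0029 -1.    ] F [-22.542   -7.1143  13.9235] w 22.923681343807726 j [ 0.0858  0.0897  1.5726  0.0029  1.4792 -0.2291]
[-1.1345  3.8256  0.0657] 58.866204670630395
```

move_arm(steps=[{"travel": [0,-0.0015,-0.001],"rot": [0,0,0.147],"grip": 1},{"travel": [0,-0.0015,-0.0008],"rot": [0,0,0.294],"grip": 1},{"travel": [0,-0.0015,-0.0005],"rot": [0,0,0.441],"grip": 1},{"travel": [0,-0.0015,-0.0003],"rot": [0,0,0.588],"grip": 1},{"travel": [0,-0.0015,-0.0001],"rot": [0,0,0.735],"grip": 1},{"travel": [0,-0.0015,0.0002],"rot": [0,0,0.882],"grip": 1},{"travel": [0,-0.0015,0.0004],"rot": [0,0,1.029],"grip": 1},{"travel": [0,-0.0015,0.0006],"rot": [0,0,1.176],"grip": 1},{"travel": [0,-0.0015,0.0009],"rot": [0,0,1.323],"grip": 1},{"travel": [0,-0.0015,0.0011],"rot": [0,0,1.47],"grip": 1},{"travel": [0,-0.0015,0.0013],"rot": [0,0,1.617],"grip": 1},{"travel": [0,-0.0015,0.0016],"rot": [0,0,1.764],"grip": 1},{"travel": [0,-0.0015,0.0018],"rot": [0,0,1.911],"grip": 1},{"travel": [0,-0.0015,0.002],"rot": [0,0,2.058],"grip": 1},{"travel": [0,-0.0015,0.0023],"rot": [0,0,2.205],"grip": 1},{"travel": [0,-0.0015,0.0025],"rot": [0,0,2.352],"grip": 1},{"travel": [0,-0.0015,0.0027],"rot": [0,0,2.49],"grip": 1},{"travel": [0,-0.0015,0.0029],"rot": [0,0,2.49],"grip": 1}])

```text
t: 22.15
tool_pos: [645.4, 83.6, 164.2]
eef_rot: [-2.992, 0.94, 0.003]
wrist_force: [-18.5, 8.7, 7.1]
width: 22.8
gripper_force: 60.7
```

```bash
python3 - <<'E'
from h import *
st();print(read_state()["ft_torque"],read_state()["gripper_force"])
E
```

```text
t 22.15 tcp [645.438   83.6296 164.1565] cl [ -2.0913   0.0864 164.1565] yaw -2.179494145767276 tilt [-0.0003  0.0062 -1.    ] F [-18.495    8.6839   7.0551] w 22.839225192936674 j [0.0869 0.0889 1.5798 0.0063 1.4727 2.2658]
[ 1.2395  2.9241 -0.1826] 60.72464883327484
```

move_arm(steps=[{"travel": [0,0,0],"rot": [0,0,0],"grip": 0.2},{"travel": [0,0,0],"rot": [0,0,0],"grip": -0.2},{"travel": [0,0,0],"rot": [0,0,0],"grip": -0.2},{"travel": [0,0,-0.03],"rot": [0,0,0],"grip": -0.2},{"travel": [0,0,-0.06],"rot": [0,0,0],"grip": -0.2},{"travel": [0,0,-0.06],"rot": [0,0,-0.149],"grip": -0.2},{"travel": [0,0,-0.06],"rot": [0,0,-0.298],"grip": -0.2},{"travel": [0,0,-0.06],"rot": [0,0,-0.447],"grip": -0.2},{"travel": [0,0,-0.06],"rot": [0,0,-0.596],"grip": -0.2},{"travel": [0,0,-0.06],"rot": [0,0,-0.745],"grip": -0.2},{"travel": [0,0,-0.06],"rot": [0,0,-0.894],"grip": -0.2},{"travel": [0,0,-0.06],"rot": [0,0,-1.043],"grip": -0.2},{"travel": [0,0,-0.06],"rot": [0,0,-1.192],"grip": -0.2},{"travel": [0,0,-0.06],"rot": [0,0,-1.341],"grip": -0.2},{"travel": [0,0,-0.06],"rot": [0,0,-1.49],"grip": -0.2},{"travel": [0,0,-0.06],"rot": [0,0,-1.639],"grip": -0.2},{"travel": [0,0,-0.06],"rot": [0,0,-1.788],"grip": -0.2},{"travel": [0,0,-0.06],"rot": [0,0,-1.937],"grip": -0.2},{"travel": [0,0,-0.06],"rot": [0,0,-2.086],"grip": -0.2},{"travel": [0,0,-0.06],"rot": [0,0,-2.235],"grip": -0.2}])

```text
t: 24.15
tool_pos: [646.8, 82.0, 223.4]
eef_rot: [-2.146, -2.293, -0.008]
wrist_force: [-0.1, -0.9, 1.0]
width: 51.5
gripper_force: 0.0
```

```bash
python3 - <<'E'
from h import *
st();y=-2.1795+np.pi;plan([645.8,82.8,230],y);plan([645.8,82.8,163],y)
E
```

```text
t 24.15 tcp [646.8114  81.9793 223.4419] cl [ -0.0728  -0.6456 223.4419] yaw 0.06600155897598256 tilt [ 0.003   0.0042 -1.    ] F [-0.0953 -0.9054  0.997 ] w 51.46684653836204 j [0.0852 0.0662 1.5074 0.004  1.5646 0.0192]
travel [ 0.0009 -0.0009 -0.0066] rot [ 0.0049 -0.0023 -0.8961]
travel [ 0.0006 -0.0012  0.0604] rot [ 0.0049 -0.0023 -0.8961]
```

move_arm(steps=[{"travel": [0.0008,-0.001,0],"rot": [0,0,-0.149],"grip": -0.2},{"travel": [0.0008,-0.001,0],"rot": [0,0,-0.298],"grip": -0.2},{"travel": [0.0008,-0.001,0],"rot": [0,0,-0.447],"grip": -0.2},{"travel": [0.0008,-0.001,0],"rot": [0,0,-0.596],"grip": -0.2},{"travel": [0.0008,-0.001,0],"rot": [0,0,-0.745],"grip": -0.2},{"travel": [0.0008,-0.001,0],"rot": [0,0,-0.896],"grip": -0.2},{"travel": [0.0008,-0.001,0],"rot": [0,0,-0.896],"grip": -0.2},{"travel": [0.0008,-0.001,0.03],"rot": [0,0,-0.896],"grip": -0.2},{"travel": [0.0008,-0.001,0.058],"rot": [0,0,-0.896],"grip": -0.2},{"travel": [0.0008,-0.001,0.06],"rot": [0,0,-0.896],"grip": -0.2},{"travel": [0.0008,-0.001,0.06],"rot": [0,0,-0.896],"grip": 0.3},{"travel": [0.0008,-0.001,0.06],"rot": [0,0,-0.896],"grip": 0.7},{"travel": [0.0008,-0.001,0.06],"rot": [0,0,-0.896],"grip": 1},{"travel": [0.0008,-0.001,0.06],"rot": [0,0,-0.896],"grip": 1},{"travel": [0.0008,-0.001,0.06],"rot": [0,0,-0.896],"grip": 1}], newtons=60)

```text
t: 25.65
tool_pos: [646.3, 83.1, 165.2]
eef_rot: [0.951, 2.991, 0.009]
wrist_force: [-2.6, -0.6, 7.3]
width: 22.9
gripper_force: 59.2
```

```bash
python3 - <<'E'
from h import *
st();print(read_state()["ft_torque"],read_state()["gripper_force"])
E
```

```text
t 25.65 tcp [646.3017  83.06   165.2404] cl [ -1.0581   0.0303 165.2404] yaw 0.9553086420084851 tilt [ 0.005   0.0043 -1.    ] F [-2.5994 -0.5745  7.3316] w 22.898115870493747 j [ 0.087   0.0869  1.5801  0.0039  1.4692 -0.8687]
[-0.2985  0.4409 -0.0428] 59.22957507893443
```

move_arm(steps=[{"travel": [0,0,0.0002],"rot": [0,0,0.147],"grip": 1},{"travel": [0,0,0.0005],"rot": [0,0,0.294],"grip": 1},{"travel": [0,0,0.0007],"rot": [0,0,0.441],"grip": 1},{"travel": [0,0,0.0009],"rot": [0,0,0.588],"grip": 1},{"travel": [0,0,0.0012],"rot": [0,0,0.735],"grip": 1},{"travel": [0,0,0.0014],"rot": [0,0,0.882],"grip": 1},{"travel": [0,0,0.0016],"rot": [0,0,1.029],"grip": 1},{"travel": [0,0,0.0019],"rot": [0,0,1.176],"grip": 1},{"travel": [0,0,0.0021],"rot": [0,0,1.323],"grip": 1},{"travel": [0,0,0.0023],"rot": [0,0,1.47],"grip": 1},{"travel": [0,0,0.0026],"rot": [0,0,1.617],"grip": 1},{"travel": [0,0,0.0028],"rot": [0,0,1.764],"grip": 1},{"travel": [0,0,0.003],"rot": [0,0,1.911],"grip": 1},{"travel": [0,0,0.0033],"rot": [0,0,2.058],"grip": 1},{"travel": [0,0,0.0035],"rot": [0,0,2.205],"grip": 1},{"travel": [0,0,0.0037],"rot": [0,0,2.352],"grip": 1},{"travel": [0,0,0.004],"rot": [0,0,2.49],"grip": 1},{"travel": [0,0,0.004],"rot": [0,0,2.49],"grip": 1}])

```text
t: 27.45
tool_pos: [646.1, 83.1, 161.3]
eef_rot: [-3.137, -0.048, -0.007]
wrist_force: [-5.0, -0.9, 8.6]
width: 22.8
gripper_force: 59.3
```

```bash
python3 - <<'E'
from h import *
st();print(read_state()["ft_torque"],read_state()["gripper_force"])
E
```

```text
t 27.45 tcp [646.1067  83.0837 161.2618] cl [ -1.2385  -0.0476 161.2618] yaw -1.5399487808085388 tilt [ 0.0045  0.0042 -1.    ] F [-4.9697 -0.914   8.603 ] w 22.84742167873833 j [0.087  0.0889 1.5846 0.0038 1.4633 1.6266]
[-0.4633  0.794  -0.1732] 59.34882496017963
```

move_arm(steps=[{"travel": [0,0,0.0002],"rot": [0,0,0.15],"grip": 1},{"travel": [0,0,0.0005],"rot": [0,0,0.3],"grip": 1},{"travel": [0,0,0.0007],"rot": [0,0,0.45],"grip": 1},{"travel": [0,0,0.001],"rot": [0,0,0.6],"grip": 1},{"travel": [0,0,0.0012],"rot": [0,0,0.75],"grip": 1},{"travel": [0,0,0.0014],"rot": [0,0,0.9],"grip": 1},{"travel": [0,0,0.0017],"rot": [0,0,1.05],"grip": 1},{"travel": [0,0,0.0019],"rot": [0,0,1.2],"grip": 1},{"travel": [0,0,0.0019],"rot": [0,0,1.2],"grip": 1}])

```text
t: 28.35
tool_pos: [646.1, 83.3, 159.4]
eef_rot: [-2.614, 1.731, -0.002]
wrist_force: [-4.3, -0.2, 8.8]
width: 22.9
gripper_force: 59.4
```

```bash
python3 - <<'E'
from h import *
st();print(read_state()["ft_torque"],read_state()["gripper_force"])
E
```

```text
t 28.35 tcp [646.1204  83.2559 159.3979] cl [ -1.3135   0.108  159.3979] yaw -2.740413649155287 tilt [ 0.0044  0.0045 -1.    ] F [-4.2994 -0.2164  8.7734] w 22.864295356958092 j [0.0872 0.0899 1.5866 0.0041 1.4603 2.8271]
[-0.2127  0.9879 -0.0922] 59.437021147459745
```

move_arm(steps=[{"travel": [0,0,0],"rot": [0,0,0],"grip": 0.2},{"travel": [0,0,0],"rot": [0,0,0],"grip": -0.2},{"travel": [0,0,0],"rot": [0,0,0],"grip": -0.2},{"travel": [0,0,-0.03],"rot": [0,0,0],"grip": -0.2},{"travel": [0,0,-0.06],"rot": [0,0,0],"grip": -0.2},{"travel": [0,0,-0.06],"rot": [0,0,-0.149],"grip": -0.2},{"travel": [0,0,-0.06],"rot": [0,0,-0.298],"grip": -0.2},{"travel": [0,0,-0.06],"rot": [0,0,-0.447],"grip": -0.2},{"travel": [0,0,-0.06],"rot": [0,0,-0.596],"grip": -0.2},{"travel": [0,0,-0.06],"rot": [0,0,-0.745],"grip": -0.2},{"travel": [0,0,-0.06],"rot": [0,0,-0.894],"grip": -0.2},{"travel": [0,0,-0.06],"rot": [0,0,-1.043],"grip": -0.2},{"travel": [0,0,-0.06],"rot": [0,0,-1.192],"grip": -0.2},{"travel": [0,0,-0.06],"rot": [0,0,-1.341],"grip": -0.2},{"travel": [0,0,-0.06],"rot": [0,0,-1.49],"grip": -0.2},{"travel": [0,0,-0.06],"rot": [0,0,-1.639],"grip": -0.2},{"travel": [0,0,-0.06],"rot": [0,0,-1.788],"grip": -0.2},{"travel": [0,0,-0.06],"rot": [0,0,-1.937],"grip": -0.2},{"travel": [0,0,-0.06],"rot": [0,0,-2.086],"grip": -0.2},{"travel": [0,0,-0.06],"rot": [0,0,-2.235],"grip": -0.2}])

```text
t: 30.35
tool_pos: [645.7, 82.9, 217.3]
eef_rot: [-2.694, -1.611, -0.007]
wrist_force: [-0.5, 0.2, 0.3]
width: 51.4
gripper_force: 0.0
```

```bash
cat > foot.py <<'E'
from h import *
def drop(new,old="pics/a6s.png"):
    a=cv2.cvtColor(cv2.imread(old),cv2.COLOR_BGR2GRAY);b=cv2.cvtColor(cv2.imread(new),cv2.COLOR_BGR2GRAY)
    F=lambda i,k=8:cv2.resize(i,None,fx=k,fy=k,interpolation=cv2.INTER_CUBIC)
    # dark foot blob: weighted centroid of darkness in a window under the spindle
    for nm,i in(("old",a),("new",b)):
        w=i[200:235,265:295].astype(float);d=np.clip(80-w,0,None);Y,X=np.mgrid[200:235,265:295]
        print(nm,"dark sum",d.sum(),"centroid",(X*d).sum()/d.sum(),(Y*d).sum()/d.sum(),"dark rows",np.round(d[:,10:24].sum(1)).astype(int).tolist())
E
python3 - <<'E'
from foot import *
st();cv2.imwrite("pics/s8.png",read_camera("side")[:,:,::-1]);cv2.imwrite("pics/t8.png",read_camera("top")[:,:,::-1])
drop("pics/s8.png")
y=-2.7404+np.pi;plan([645.8,82.9,230],y);plan([645.8,82.9,158],y)
print(proj("side",[cl(0,0,18),cl(0,0,25),cl(0,0,30)]))
E
```

```text
t 30.35 tcp [645.6622  82.9012 217.2504] cl [ -1.5302  -0.4294 217.2504] yaw -0.49280149035211046 tilt [ 0.0025  0.0043 -1.    ] F [-0.5101  0.1786  0.2996] w 51.377193352661166 j [0.0867 0.0661 1.5175 0.0041 1.5551 0.5794]
old dark sum 5513.0 centroid 283.59495737348084 212.73444585525124 dark rows [102, 26, 33, 68, 72, 79, 83, 83, 79, 80, 85, 94, 140, 33, 103, 203, 258, 425, 487, 511, 538, 361, 0, 0, 0, 0, 0, 0, 0, 0, 0, 0, 0, 0, 0]
new dark sum 6056.0 centroid 283.83669088507264 213.21598414795244 dark rows [132, 37, 47, 84, 89, 99, 99, 95, 95, 102, 103, 112, 150, 13, 3, 29, 111, 220, 280, 431, 513, 511, 558, 345, 0, 0, 0, 0, 0, 0, 0, 0, 0, 0, 0]
travel [ 0.0001  0.0001 -0.0128] rot [ 0.0024 -0.0046 -0.8973]
travel [-0.0002  0.0001  0.0592] rot [ 0.0024 -0.0046 -0.8973]
[[278.7355 221.6803]
 [278.6965 219.7058]
 [278.6685 218.2888]]
```

move_arm(steps=[{"travel": [0,0,0],"rot": [0,0,-0.149],"grip": -0.2},{"travel": [0,0,0],"rot": [0,0,-0.298],"grip": -0.2},{"travel": [0,0,0],"rot": [0,0,-0.447],"grip": -0.2},{"travel": [0,0,0],"rot": [0,0,-0.596],"grip": -0.2},{"travel": [0,0,0],"rot": [0,0,-0.745],"grip": -0.2},{"travel": [0,0,0],"rot": [0,0,-0.895],"grip": -0.2},{"travel": [0,0,0],"rot": [0,0,-0.895],"grip": -0.2},{"travel": [0,0,0.03],"rot": [0,0,-0.895],"grip": -0.2},{"travel": [0,0,0.058],"rot": [0,0,-0.895],"grip": -0.2},{"travel": [0,0,0.059],"rot": [0,0,-0.895],"grip": -0.2},{"travel": [0,0,0.059],"rot": [0,0,-0.895],"grip": 0.3},{"travel": [0,0,0.059],"rot": [0,0,-0.895],"grip": 0.7},{"travel": [0,0,0.059],"rot": [0,0,-0.895],"grip": 1},{"travel": [0,0,0.059],"rot": [0,0,-0.895],"grip": 1},{"travel": [0,0,0.059],"rot": [0,0,-0.895],"grip": 1}], newtons=60)

```text
t: 31.95
tool_pos: [646.2, 83.1, 160.3]
eef_rot: [1.742, 2.613, 0.01]
wrist_force: [-4.4, -0.9, 7.7]
width: 22.6
gripper_force: 59.2
```

```bash
python3 - <<'E'
from h import *
st();print(read_state()["ft_torque"],read_state()["gripper_force"])
E
```

```text
t 31.95 tcp [646.2071  83.1347 160.3266] cl [ -1.1775   0.0471 160.3266] yaw 0.39489359872440416 tilt [ 0.0047  0.0044 -1.    ] F [-4.4333 -0.8593  7.6668] w 22.56553045123612 j [ 0.087   0.0894  1.5855  0.004   1.4616 -0.3083]
[-0.2169  0.6964 -0.0958] 59.15054680779576
```

move_arm(steps=[{"travel": [0,0,0.0002],"rot": [0,0,0.145],"grip": 1},{"travel": [0,0,0.0005],"rot": [0,0,0.29],"grip": 1},{"travel": [0,0,0.0007],"rot": [0,0,0.435],"grip": 1},{"travel": [0,0,0.0009],"rot": [0,0,0.58],"grip": 1},{"travel": [0,0,0.0012],"rot": [0,0,0.725],"grip": 1},{"travel": [0,0,0.0014],"rot": [0,0,0.87],"grip": 1},{"travel": [0,0,0.0016],"rot": [0,0,1.015],"grip": 1},{"travel": [0,0,0.0018],"rot": [0,0,1.16],"grip": 1},{"travel": [0,0,0.0021],"rot": [0,0,1.3],"grip": 1}])

```text
t: 32.85
tool_pos: [646.3, 83.1, 158.3]
eef_rot: [-2.97, -1.017, -0.009]
wrist_force: [-4.2, -1.3, 8.9]
width: 22.7
gripper_force: 59.3
```

```bash
python3 - <<'E'
from h import *
st();print(read_state()["ft_torque"],read_state()["gripper_force"])
E
```

```text
t 32.85 tcp [646.2644  83.0969 158.3232] cl [ -1.1089   0.0434 158.3232] yaw -0.9108091575163102 tilt [ 0.0049  0.0042 -1.    ] F [-4.1579 -1.3063  8.9407] w 22.6684661991562 j [0.0871 0.0905 1.5877 0.0038 1.4582 0.9974]
[-0.3353  0.6192  0.1882] 59.2734120413661
```

move_arm(steps=[{"travel": [0,0,0],"rot": [0,0,0],"grip": 0.2},{"travel": [0,0,0],"rot": [0,0,0],"grip": -0.2},{"travel": [0,0,0],"rot": [0,0,0],"grip": -0.2},{"travel": [0,0,-0.03],"rot": [0,0,0],"grip": -0.2},{"travel": [0,0,-0.07],"rot": [0,0,0],"grip": -0.2},{"travel": [0,0,-0.1],"rot": [0,0,0],"grip": -0.2}])

```text
t: 33.45
tool_pos: [645.6, 82.8, 258.5]
eef_rot: [-2.965, -1.03, -0.008]
wrist_force: [-0.5, -0.3, 0.7]
width: 51.4
gripper_force: 0.0
```

```bash
python3 - <<'E'
from h import *
st();plan([430,-130,258],-.91)
E
```

```text
t 33.45 tcp [645.6227  82.777  258.477 ] cl [ -1.5016  -0.5566 258.477 ] yaw -0.9017988258517959 tilt [ 0.0037  0.0045 -1.    ] F [-0.5054 -0.2816  0.6668] w 51.384687900742485 j [0.0865 0.0554 1.4624 0.0041 1.6197 0.9885]
travel [-0.3011  0.0332 -0.0013] rot [-0.0012 -0.0057  0.0082]
```

move_arm(steps=[{"travel": [-0.05,0.005,0],"rot": [0,0,0],"grip": -0.2},{"travel": [-0.1,0.01,0],"rot": [0,0,0],"grip": -0.2},{"travel": [-0.15,0.016,0],"rot": [0,0,0],"grip": -0.2},{"travel": [-0.2,0.022,0],"rot": [0,0,0],"grip": -0.2},{"travel": [-0.25,0.027,0],"rot": [0,0,0],"grip": -0.2},{"travel": [-0.3,0.033,0],"rot": [0,0,0],"grip": -0.2},{"travel": [-0.3,0.033,0],"rot": [0,0,0],"grip": -0.2},{"travel": [-0.3,0.033,0],"rot": [0,0,0],"grip": -0.2}])

```text
t: 34.25
tool_pos: [429.9, -129.4, 255.2]
eef_rot: [-2.967, -1.026, -0.008]
wrist_force: [0.8, -0.7, -0.3]
width: 51.6
gripper_force: 0.0
```

```bash
python3 - <<'E'
from e import *
from foot import *
st();run("a9");drop("pics/a9s.png")
# bar angle by dark-ball search: diff top image vs initial around hub, sampled on a ring at ball radius
v=cv2.imread("pics/a9t.png");g=cv2.cvtColor(v,cv2.COLOR_BGR2GRAY).astype(np.float32)
o=cv2.cvtColor(cv2.imread("pics/a6t.png"),cv2.COLOR_BGR2GRAY).astype(np.float32)
for nm,im,z in(("old",o,185),("new",g,173)):
    A=np.arange(0,2*np.pi,.05);P=[cl(58*np.cos(a),-58*np.sin(a),z) for a in A]
    uv=proj("top",np.array(P)).astype(np.float32);r=cv2.remap(cv2.blur(im,(3,3)),uv[:,:1],uv[:,1:],1)[:,0]
    print(nm,[(round(a,2),int(x)) for a,x in zip(A,r) if x<95])
# can / bottle / carton check: image difference to start
d=cv2.absdiff(v,cv2.imread("pics/top0.png")).max(2)
for nm,(x0,x1,y0,y1) in dict(can=(125,185,92,155),bottle=(345,392,240,280),carton=(132,192,228,275)).items():print(nm,(d[y0:y1,x0:x1]>40).sum())
a=cv2.cvtColor(cv2.imread("pics/top0.png"),cv2.COLOR_BGR2GRAY)[228:275,132:192].astype(np.float32);b=g[228:275,132:192]
print("carton shift px",cv2.phaseCorrelate(a,b,cv2.createHanningWindow(a.shape[::-1],5)))
E
```

```text
t 34.25 tcp [ 429.8581 -129.405   255.2462] cl [ -80.7514 -292.6098  255.2462] yaw -0.9048208410738888 tilt [ 0.0039  0.004  -1.    ] F [ 0.7923 -0.6606 -0.2757] w 51.649123064338845 j [-0.3525 -0.3975  1.8642  0.0051  1.6726  0.5528]
slope deg -0.23 mid -0.68 [ 0.  -0.2 -0.5 -1.2 -0.8 -1.  -0.5 -0.8  0.  -0.5 -1.  -1.  -1.2 -0.8]
slope deg -0.15 mid -0.20 [ 0.2 -0.2  0.   0.2 -0.8 -0.8 -0.2 -0.2  0.2  0.   0.  -0.8 -0.2 -0.2]
slope deg -0.04 mid 0.15 [ 0.5  0.  -0.8 -5.5 -8.2  0.8  0.8 -0.5  0.5  0.2  0.5  0.   0.  -0.2]
old dark sum 5513.0 centroid 283.59495737348084 212.73444585525124 dark rows [102, 26, 33, 68, 72, 79, 83, 83, 79, 80, 85, 94, 140, 33, 103, 203, 258, 425, 487, 511, 538, 361, 0, 0, 0, 0, 0, 0, 0, 0, 0, 0, 0, 0, 0]
new dark sum 5578.0 centroid 283.6556113302259 213.6561491574041 dark rows [109, 27, 40, 72, 74, 85, 86, 83, 84, 88, 85, 102, 137, 9, 0, 24, 102, 208, 263, 414, 500, 508, 556, 340, 0, 0, 0, 0, 0, 0, 0, 0, 0, 0, 0]
old [(np.float64(0.0), 79), (np.float64(0.05), 61), (np.float64(0.1), 81), (np.float64(0.7), 92), (np.float64(0.75), 91), (np.float64(0.8), 84), (np.float64(3.7), 90), (np.float64(3.75), 77), (np.float64(3.8), 87), (np.float64(3.85), 94), (np.float64(3.9), 91)]
new [(np.float64(0.0), 60), (np.float64(0.05), 86), (np.float64(1.9), 88), (np.float64(1.95), 93), (np.float64(2.0), 92), (np.float64(4.95), 85), (np.float64(5.0), 91), (np.float64(5.05), 94), (np.float64(5.1), 89), (np.float64(5.15), 90), (np.float64(6.25), 75)]
can 22
bottle 5
carton 433
carton shift px ((-1.0266297193040153, 2.297235189179549), 0.8438571953111225)
```

```bash
python3 -c "
from workcell import *
print(hand_in())"
```

```text
the job is handed in; nothing more can be done
None
```

The board is flush against the rail and end stop (square to about 0.2°) and clamped at roughly 5 mm squeeze by estimate from turn count and foot drop, since the torque readings didn't show a clear rise; the can and bottle were not moved, but I nudged the carton about 6 mm and left it standing there.

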